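Open the fume enclosure to its working height

TASK

Get the bench-top fume enclosure ready for work: with the sash still down, press in the raised end of the rocker switch on its side console to start the fan. Then put a fingertip beneath the lip of the glass sash and push the sash up, without gripping it, until the flat top of the lip is level with the point of the black height index on the left post, taking care not to run it clearly past that point. Leave the sash standing there, and the loose things on the desk where they are.

Things in the scene. Friction and masses are not known exactly. Their poses are not given: they have to be found in the camera images.
- hood: Fixed bench-top fume enclosure, white and aluminium, 420 x 170 mm, 535 mm high. Origin: on the desk, middle of the front (sash plane); x points into it, y to its left, z up. White plinth 145 mm high; front posts at y = +-182 to 210 mm, x from -12 mm. Switch console at its right: x -88 to 28 mm, y -324 to -220 mm, face rising from 76 mm high in front to 124 mm behind (26 deg from level).
- fan_rocker (a joint): Rocker switch of the fan, grey, 50 x 28 mm, in a black bezel on the sloping console face; rad. 0 = off (upper, farther end stands proud), 0.4 = on (upper end pressed in). Takes about 1 to 2 N at the raised end and stays where it is left.
- rocker_press (a point): Point on the raised (upper, farther) half of the rocker, 16 mm from its pivot, to be pressed; it moves with the rocker, about 6 mm inward along the normal of the console face. That normal, in the hood's frame, is (-0.43, 0, 0.90).
- sash (a joint): Vertical slide of the glass sash, m. 0 = down on the sill, 0.15 = top stop. Counterweights on the side belts balance the sash: it stays wherever it is left and takes about 2 to 4 N to move.
- lip_edge (a point): Middle of the lower front edge of the sash lip; moves up with the sash. The lip is an aluminium ledge 344 mm long (hood y), sticking out 40 mm in front of the sash plane and 14 mm thick; its underside is 158 mm above the desk when the sash is down and free from below. Axes as the hood's.
- lip_top (a point): On the flat top face of the lip, at its left end, next to the left post: the level that is to be brought to the index. 14 mm above the lip's underside.
- index_point (a point): Point of the black height index clipped to the front of the left post, 20 mm in front of the sash plane; fixed, at another height every time (225 to 297 mm above the desk).
- lab_scissors: Steel scissors lying on the desk in front, 145 mm long; bystander, to be left alone.
- marker: Black marker lying in front, 132 mm; bystander.
- lying_tube: Capped sample tube lying in front, 84 mm; bystander.
- tip_carton: Small white carton, 58 x 54 mm, 84 mm high, standing at the right; bystander.
- lab_timer: White timer, 66 mm wide, 67 mm high, standing at the right; bystander.
- steel_forceps: Steel forceps lying at the left, 135 mm; bystander.
- spray: White spray bottle, 37 mm wide, 118 mm high, standing at the left; bystander.

How it is judged (in metres and radians):
On the way, in this order (a step that is already met when the one before it is completed fails the run):
1. the fan is switched on: the rocker's raised end is pressed in, while the sash is still down (value of joint fan_rocker above 0.28 rad and value of joint sash below 0.035 m), for 0.1 s.
2. the fingers push the sash up from beneath its lip (contact force between the fingers and sash_c0 above 0.5 N and value of joint sash above 0.04 m), for 0.1 s.
At the end, for the whole second after the job is handed in: The top of the sash lip stands within 8 mm of the level of the index point, at rest, and the rocker is on (above 0.28 rad) (z of lip_top in the frame of index_point between -0.008 and 0.008 m and value of joint fan_rocker above 0.28 rad and velocity of joint sash between -0.005 and 0.005 m/s); the robot touches nothing.
It fails at once if the sash is raised while the fan is off (value of joint sash above 0.04 m and value of joint fan_rocker below 0.25 rad).
It fails at once if the sash is run more than 20 mm past the index (z of lip_top in the frame of index_point above 0.02 m).
It fails at once if the lip is gripped (fingers on its top and its underside at once) (contact force between the fingers and sash_c0 above 2 N and contact force between the fingers and sash_c1 above 2 N).
It fails at once if a bystander is moved or lifted by more than 20 mm (distance of any of lab_scissors, marker, lying_tube, tip_carton, lab_timer, steel_forceps, spray from where it was at the start of the episode above 0.02 m).
It also fails if it takes over 48 s, if anything falls off the work surface, if the arm or the gripper's body presses on something with over 40 N, if the wrist force passes 120 N, or if a joint passes its speed limit or range.

ROBOT

A 6-joint arm with a two-finger parallel gripper is mounted at the origin on a cart in front of the work surface, level with it; the furniture and walls round the work are solid. World frame = base frame: x ahead of the robot, y to its left, z up, the work surface at z = 0. Lengths are in mm, angles in rad, forces in N, time in s.
With the tool pointing down it reaches from about 350 to 975 mm from the base axis. Payload 7.1 kg.
Tool frame: the origin (TCP) lies midway between the tips of the shut fingers; the grasp point (between the pads) lies 19 mm behind it (ctrl.hold_point_z is the distance from the TCP to the grasp point, in mm); z points along the fingers, y is the direction in which the jaws open and shut (so a half turn about z gives the same grasp; the last joint's range is limited). The gripper opens to 88 mm and grips with 3 to 60 N. Pads are 20 mm wide; open, the fingers measure 115 mm over their backs; the gripper's body (75 mm by 178 mm) begins 61 mm behind the grasp point.
Start: joints at [-1.221, 0.423, 1.63, -0, 1.089, -0.019], TCP at [225.326, -582.951, 188.575] pointing down, gripper open.
Joint ranges: [-3, 3], [-0.9, 2.11], [0.09, 2.58], [-1.31, 4.45], [0.11, 2.69], [-2.54, 2.54]. Speed limits (rad/s): [2.39, 2.39, 3.01, 3.14, 3.14, 3.14].

INTERFACE

Orientations are given as a rotation vector (axis times angle).
In Python, from workcell import ctrl, eyes gives the robot as it stands.
- The arm moves only by the tool move_arm, never from a script. Its argument "deltas" is a list of rows, each a list of 6 numbers: the shift along the tool's x, y, z in mm, then the turn, a rotation vector about the tool's x, y, z in rad. A call has 1 to 5 rows; each row shifts and turns the pose as measured when the row begins, along the tool's axes as they then stand; what a row does not reach is not made up. A row lasts 1/12 s, in which the tool goes at most 41.7 mm and 7.16 degrees, less where a joint would pass 70% of its speed; a pose out of reach is approached as far as the arm can. A call is refused whole if a number of a shift passes 41.7 or a number of a turn 0.125, either way. A call with a gripper value outside its range is refused whole. "hand" is the closure, from -1 (fully open) to 1 (shut), set as the call begins (left out, the last holds). The fingers move at their own pace and stop on an object; the grip force is fixed at half the most. Time passes only in rows, so rows that do not move let the fingers close. It gives the time, the measured TCP pose, the force and the opening at its end, in the units of the state.
- ctrl.get_obs(): the state, without advancing time (a new reading comes with each control period).
- eyes.get_image(name): name is "side" or "top" or "wrist"; returns a dict with "frame" (384x512x3 uint8, red, green, blue), "range_z" (384x512 float32, mm along the optical axis (not along the pixel's ray), 0 where there is no reading), "fx", "fy", "cx", "cy" (pixels), "D" ([k1, k2, p1, p2, k3] as OpenCV has them; the pictures are not rectified), "cam_to_world" (4x4, takes a point from camera to world coordinates). Camera axes: x right, y down, z forward; pixel columns grow to the right and rows downward; lengths in mm; the calibration is good to about 2 mm. A picture is of the moment at which its call begins.
- ctrl.close_job(): hands the job in, once; it reports no verdict.
The state is a dict: "t": time; "qpos": joint angles; "qvel": joint speeds; "joint_torque": joint torques, N m; "ee_pos": TCP position; "orientation": TCP orientation; "ft_force": force on the tool from outside, world axes, zero at the start; "moment": the same for the moment, N m; "width": finger opening in mm.
Only numpy, scipy, OpenCV 4.12 (cv2) and the standard library are available. Lean on these libraries where they do the work, as an engineer would, in place of code of your own. Each camera call takes 0.05 s, during which the arm holds its last target.

## Working session

There is one attempt and no reset: what is moved stays moved. The work goes in short steps, Python scripts to look and compute and a tool call to move; the robot and the scene stay as the last step left them, time stands still between calls to the robot, and variables do not carry over. Pictures are saved under pics/ and viewed, and the job is handed in when it is done.

Besides the shell and the picture viewer there is one more tool, called after "Emit:" as a command line: name --pt "numbers of a row" for each row, then --argument value for the rest. move_arm: Moves the arm, as the interface text tells. Its arguments: {"type":"object","properties":{"deltas":{"type":"array"},"hand":{"type":"number"}},"required":["deltas"]}

```bash
mkdir -p pics; ls; cat > h.py <<'E'
from workcell import ctrl, eyes
import numpy as np, cv2
def grab(n,tag):
    im=eyes.get_image(n); cv2.imwrite(f'pics/{tag}.png',im['frame'][:,:,::-1]); np.save(f'pics/{tag}.npy',im,allow_pickle=True); return im
def load(tag): return np.load(f'pics/{tag}.npy',allow_pickle=True).item()
def ray(im,u,v):
    K=np.array([[im['fx'],0,im['cx']],[0,im['fy'],im['cy']],[0,0,1.]])
    p=cv2.undistortPoints(np.array([[[u,v]]],float),K,np.array(im['D'],float))[0,0]
    T=np.array(im['cam_to_world']); return T[:3,3],T[:3,:3]@np.array([p[0],p[1],1])
def pt(im,u,v):
    o,d=ray(im,u,v); z=im['range_z'][int(round(v)),int(round(u))]; return o+d*z
def plane(im,u,v,n,c):
    o,d=ray(im,u,v); n=np.array(n,float); return o+d*((c-n@o)/(n@d))
E
python3 - <<'E'
from h import *
for n in ('side','top','wrist'):
    im=grab(n,n+'0'); print(n,np.array(im['cam_to_world']).round(2).tolist(),im['fx'])
print(ctrl.get_obs())
E
```

```text
pics
side [[0.9, -0.24, 0.37, -32.46], [-0.44, -0.5, 0.75, -999.25], [0.01, -0.83, -0.55, 930.71], [0.0, 0.0, 0.0, 1.0]] 347.674534545231
top [[0.01, -0.97, 0.23, 183.62], [-1.0, -0.01, -0.0, 10.09], [0.01, -0.23, -0.97, 1470.32], [0.0, 0.0, 0.0, 1.0]] 424.4443403267979
wrist [[0.36, -0.89, -0.26, 298.36], [-0.93, -0.35, -0.1, -554.23], [-0.0, 0.28, -0.96, 384.03], [0.0, 0.0, 0.0, 1.0]] 288.8808042027194
{'t': 0.15, 'qpos': array([-1.22100076e+00,  4.23639099e-01,  1.63048849e+00,  2.66995721e-06,
        1.08856190e+00, -1.89866822e-02]), 'qvel': array([ 0.0003449 , -0.00121973, -0.00132083,  0.00028201, -0.00025274,
       -0.00026699]), 'joint_torque': array([ 3.26004465e-05, -5.44981384e+01, -2.73919576e+01,  6.44712802e-02,
        2.04512815e-02, -8.79039544e-05]), 'ee_pos': array([ 225.1797529 , -582.54837868,  188.00683922]), 'orientation': array([-3.08727302e+00, -5.75804419e-01,  2.79920561e-04]), 'ft_force': array([ 0.51815706,  0.01359895, -0.46087329]), 'moment': array([ 0.01394436, -0.04126088,  0.02351257]), 'width': 87.35615011333752}
```

View pics/side0.png

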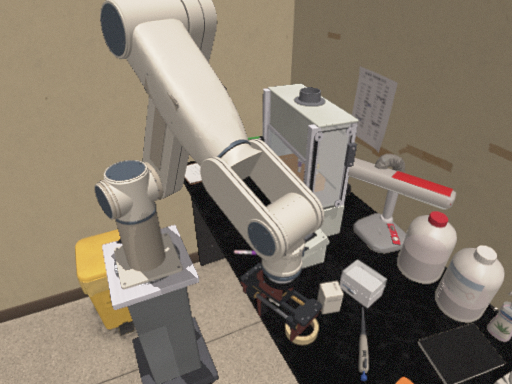

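View pics/top0.png

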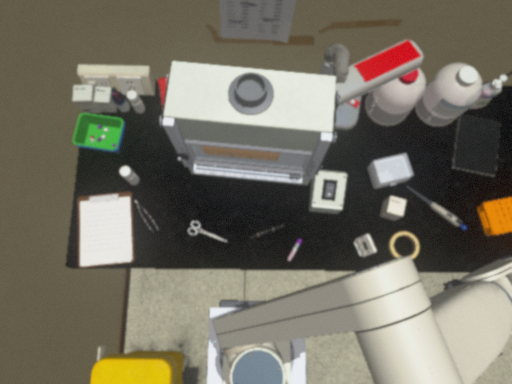

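View pics/wrist0.png

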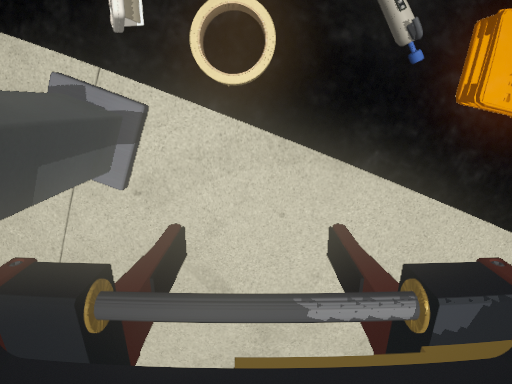

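The side view is mostly blocked by the arm. The top view shows the hood, with the lip front running from about (190,172) to (303,182), the console at about (328,192) and the rocker at about (330,188). I'll zoom in on it.

```bash
python3 - <<'E'
from h import *
im=load('top0'); f=im['frame'][:,:,::-1]
c=f[105:225,150:360]; cv2.imwrite('pics/z1.png',cv2.resize(c,None,fx=3.8,fy=3.8,interpolation=cv2.INTER_CUBIC))
for u,v in [(165,118),(333,130),(190,172),(303,181),(195,165),(300,174),(311,211),(347,211),(313,172),(347,173),(330,188),(324,188),(390,170),(180,156)]: print(u,v,pt(im,u,v).round(1))
E
```

```text
165 118 [610.  233.8 492. ]
333 130 [ 591.3 -183.7  474.1]
190 172 [617.5 244.6  -0.8]
303 181 [ 576.2 -157.    45.5]
195 165 [585.6 200.1 186.4]
300 174 [ 558.  -130.6  193.5]
311 211 [ 479.7 -189.3   -2.1]
347 211 [ 481.2 -316.6   -2.1]
313 172 [ 558.8 -168.4  214.3]
347 173 [ 621.8 -322.4   -4.2]
330 188 [ 535.4 -238.4  110.5]
324 188 [ 536.5 -219.4  105.4]
390 170 [ 609.2 -450.6   79.9]
180 156 [583.4 231.5 279.7]
```

View pics/z1.png

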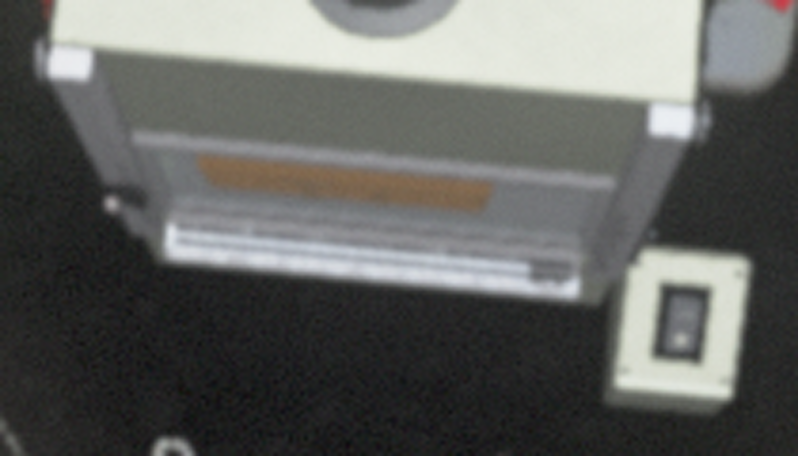

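```bash
python3 - <<'E'
from h import *
im=load('top0')
P=lambda zx,zy,h: plane(im,150+zx/3.8-.37,105+zy/3.8-.37,[0,0,1],h)
a=P(166,262,165);b=P(579,296,165); print('lip front',a,b,np.linalg.norm(a-b))
m=(a+b)/2; y=(a-b)/np.linalg.norm(a-b); print('yaw',np.arctan2(-y[0],y[1]))
# posts tops at 535
c=P(50,76,535);d=P(691,136,535); print(c,d,np.linalg.norm(c-d)); y2=(c-d)/np.linalg.norm(c-d); print('yaw',np.arctan2(-y2[0],y2[1]))
# rocker bezel
for zx,zy in [(661,284),(711,290),(701,363),(652,357),(685,325)]:
    print(pt(im,150+zx/3.8-.37,105+zy/3.8-.37).round(1))
# console corners
for zx,zy,h in [(645,250,124),(750,258,124),(735,398,76),(614,390,76)]: print(P(zx,zy,h).round(1))
E
```

```text
lip front [563.54057374 207.36276896 165.        ] [ 538.20675807 -139.71929372  165.        ] 348.0054029049805
yaw -0.07286164179020506
[574.48817077 228.21576602 535.        ] [ 540.38973879 -167.51455748  535.        ] 397.19666666149124
yaw -0.0859535279299242
[ 563.5 -217.1  114.9]
[ 559.6 -261.3  111.4]
[ 499.9 -255.4   85.8]
[ 505.2 -212.6   84.2]
[ 528.1 -237.8  110.3]
[ 591.5 -202.5  124. ]
[ 585.3 -293.6  124. ]
[ 470.8 -286.3   76. ]
[ 476.8 -179.7   76. ]
```

```bash
cat > plan.py <<'E'
from h import *
from scipy.spatial.transform import Rotation as R, Slerp
def hoodR(yaw,heading_rel,tilt): 
    # tool down, tool x at heading yaw+heading_rel, then tool-x turn -tilt (z toward tool y)
    h=yaw+heading_rel; x=np.array([np.cos(h),np.sin(h),0]); z=np.array([0,0,-1.]); y=np.cross(z,x)
    return R.from_matrix(np.c_[x,y,z])*R.from_rotvec([-tilt,0,0])
def rows(p1,R1,n,p0=None,R0=None):
    o=ctrl.get_obs()
    if p0 is None: p0=o['ee_pos'];R0=R.from_rotvec(o['orientation'])
    s=Slerp([0,1],R.concatenate([R0,R1]))
    rel=(R0.inv()*R1).as_rotvec()
    print('dist',np.linalg.norm(p1-p0).round(1),'ang',rel.round(3))
    for i in range(n):
        a=s(i/n); d=a.inv().apply((np.array(p1)-p0)/n)
        print([*d.round(1).tolist(),*(rel/n).round(3).tolist()])
E
python3 - <<'E'
from plan import *
rows(np.array([470,-300,330.]),hoodR(-.075,np.pi/2,0),15)
E
```

```text
dist 399.9 ang [-1.000e-03 -1.000e-03 -1.127e+00]
[22.0, -11.7, -9.5, -0.0, -0.0, -0.075]
[22.8, -10.0, -9.5, -0.0, -0.0, -0.075]
[23.5, -8.3, -9.5, -0.0, -0.0, -0.075]
[24.1, -6.5, -9.5, -0.0, -0.0, -0.075]
[24.5, -4.7, -9.5, -0.0, -0.0, -0.075]
[24.8, -2.8, -9.5, -0.0, -0.0, -0.075]
[24.9, -0.9, -9.5, -0.0, -0.0, -0.075]
[24.9, 0.9, -9.5, -0.0, -0.0, -0.075]
[24.8, 2.8, -9.5, -0.0, -0.0, -0.075]
[24.5, 4.7, -9.5, -0.0, -0.0, -0.075]
[24.1, 6.5, -9.5, -0.0, -0.0, -0.075]
[23.5, 8.3, -9.5, -0.0, -0.0, -0.075]
[22.8, 10.0, -9.5, -0.0, -0.0, -0.075]
[22.0, 11.7, -9.5, -0.0, -0.0, -0.075]
[21.1, 13.3, -9.5, -0.0, -0.0, -0.075]
```

Emit:
move_arm --pt "22 -12 -12 0 0 -0.075" --pt "23 -10 -12 0 0 -0.075" --pt "23.5 -8 -10 0 0 -0.075" --pt "24 -6.5 -10 0 0 -0.075" --pt "24.5 -5 -10 0 0 -0.075" --hand 1

```text
t: 0.57
ee_pos: [304.7, -485.6, 239.2]
orientation: [-2.914, -1.149, 0.002]
ft_force: [0.1, 0.2, 0.2]
width: 58.1
```

Emit:
move_arm --pt "25 -3 -10 0 0 -0.075" --pt "25 -1 -10 0 0 -0.075" --pt "25 1 -10 0 0 -0.075" --pt "25 3 -10 0 0 -0.075" --pt "24.5 5 -10 0 0 -0.075"

```text
t: 0.98
ee_pos: [388.4, -384.2, 290.8]
orientation: [-2.631, -1.695, -0.0]
ft_force: [1.0, -0.4, 0.3]
width: 24.9
```

Emit:
move_arm --pt "24 6.5 -10 0 0 -0.075" --pt "23.5 8 -10 0 0 -0.075" --pt "23 10 -10 0 0 -0.075" --pt "22 12 -8 0 0 -0.075" --pt "21 13 -8 0 0 -0.075"

```text
t: 1.4
ee_pos: [469.6, -281.7, 339.2]
orientation: [-2.247, -2.177, -0.004]
ft_force: [1.1, -0.6, -0.8]
width: 0.9
```

```bash
python3 - <<'E'
from h import *
for n in ('side','top','wrist'): im=grab(n,n+'1')
o=ctrl.get_obs(); print(o['t'],o['ee_pos'],o['orientation'],o['qpos'],o['width'])
im=load('wrist1');print(np.array(im['cam_to_world']).round(2).tolist())
E
```

```text
1.55 [ 469.92392308 -282.00135753  339.24575318] [-2.24999837 -2.17606832 -0.00370563] [-0.56533752  0.1719124   1.62498766  0.00510584  1.35527269 -0.53305229] 0.7224162791430152
[[1.0, -0.03, -0.01, 474.81], [-0.03, -0.96, -0.27, -204.54], [-0.0, 0.27, -0.96, 537.05], [0.0, 0.0, 0.0, 1.0]]
```

View pics/wrist1.png

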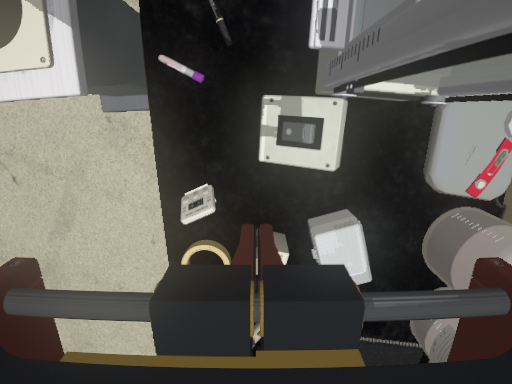

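View pics/side1.png

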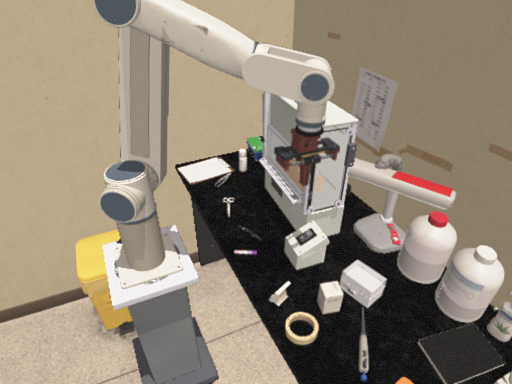

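The wrist view shows the console face at (260–348, 95–170) and the bezel at (277–322, 116–150). The side view shows the console clearly at about (306,240).

```bash
python3 - <<'E'
from h import *
im=load('wrist1'); f=im['frame'][:,:,::-1]
c=f[85:180,250:360]; cv2.imwrite('pics/z2.png',cv2.resize(c,None,fx=7,fy=6,interpolation=cv2.INTER_CUBIC))
s=load('side1')['frame'][:,:,::-1][150:290,240:360]; cv2.imwrite('pics/z3.png',cv2.resize(s,None,fx=5,fy=4,interpolation=cv2.INTER_CUBIC))
# fit plane to console face from depth
pts=np.array([pt(im,u,v) for u in range(266,344,2) for v in range(100,165,2) if not(274<u<326 and 112<v<154)])
c0=np.median(pts,0)
for _ in range(4):
    U,S,V=np.linalg.svd(pts-pts.mean(0)); n=V[2]*np.sign(V[2][2]); r=(pts-pts.mean(0))@n; pts=pts[abs(r)<max(2,2*np.median(abs(r)))]
print(n,pts.mean(0),len(pts),np.std(r), 'yaw',np.arctan2(-n[1],-n[0]))
np.save('face.npy',np.r_[n,n@pts.mean(0)])
g=cv2.cvtColor(im['frame'],cv2.COLOR_RGB2GRAY)
for u in range(276,326,4): print(u,[ (round(float((pt(im,u,v)-pts.mean(0))@n),1)) for v in (126,132,138)],pt(im,u,132).round(1))
E
```

```text
[-0.42945524  0.02615819  0.90270923] [ 540.50307326 -217.78655573  101.45450175] 495 0.810901507789412 yaw -0.06083500624360444
276 [-0.3, -0.1, -1.1] [ 502.3 -235.3   83.6]
280 [2.8, 1.0, 1.9] [ 508.1 -235.2   87.7]
284 [7.4, 7.9, 421.8] [ 513.4 -234.7   97.8]
288 [7.6, 8.3, 7.4] [ 519.  -234.6  100.9]
292 [9.7, 9.8, 10.6] [ 524.5 -234.5  105.1]
296 [9.5, 12.5, 11.1] [ 529.7 -234.3  110.6]
300 [11.5, 13.0, 12.9] [ 535.1 -234.2  113.8]
304 [14.4, 13.5, 14.7] [ 540.4 -234.1  116.8]
308 [14.3, 15.4, 15.4] [ 545.3 -234.   121.3]
312 [15.4, 14.6, 13.3] [ 550.7 -234.   122.9]
316 [2.0, 2.6, 1.6] [ 558.3 -234.8  113.3]
320 [2.1, 3.2, 2.2] [ 563.5 -234.7  116.4]
324 [-0.3, 1.0, -0.8] [ 569.2 -234.8  116.7]
```

View pics/z2.png

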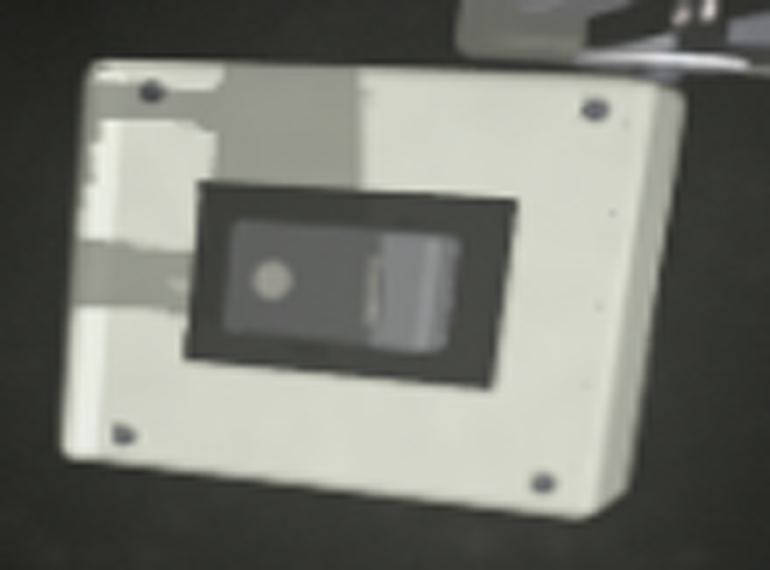

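View pics/z3.png

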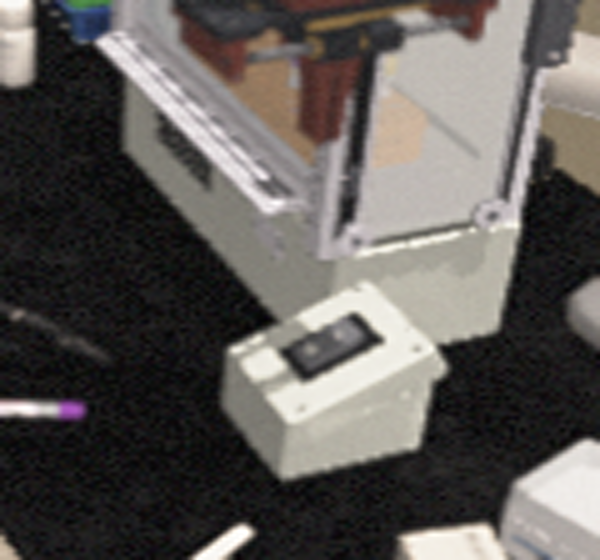

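```bash
python3 - <<'E'
from plan import *
rows(np.array([534,-235,155.]),hoodR(-.07,np.pi/2,.35),10)
E
```

```text
dist 200.7 ang [-0.357 -0.016  0.035]
[4.7, 6.4, 18.4, -0.036, -0.002, 0.003]
[4.8, 5.7, 18.6, -0.036, -0.002, 0.003]
[4.8, 5.0, 18.8, -0.036, -0.002, 0.003]
[4.9, 4.3, 19.0, -0.036, -0.002, 0.003]
[4.9, 3.6, 19.1, -0.036, -0.002, 0.003]
[5.0, 2.9, 19.2, -0.036, -0.002, 0.003]
[5.0, 2.2, 19.3, -0.036, -0.002, 0.003]
[5.0, 1.5, 19.4, -0.036, -0.002, 0.003]
[5.1, 0.8, 19.4, -0.036, -0.002, 0.003]
[5.1, 0.1, 19.4, -0.036, -0.002, 0.003]
```

Emit:
move_arm --pt "5 6.5 18 -0.036 -0.002 0.003" --pt "5 5.5 18.5 -0.036 -0.002 0.003" --pt "5 5 19 -0.036 -0.002 0.003" --pt "5 4.5 19 -0.036 -0.002 0.003" --pt "5 3.5 19 -0.036 -0.002 0.003"

```text
t: 1.97
ee_pos: [502.6, -262.8, 246.4]
orientation: [2.184, 2.056, 0.185]
ft_force: [-0.3, -0.4, -0.5]
width: 0.6
```

Emit:
move_arm --pt "5 3 19 -0.036 -0.002 0.003" --pt "5 2 19 -0.036 -0.002 0.003" --pt "5 1.5 19 -0.036 -0.002 0.003" --pt "5 1 19 -0.036 -0.002 0.003" --pt "5 0 19 -0.036 -0.002 0.003"

```text
t: 2.38
ee_pos: [530.4, -245.0, 149.4]
orientation: [2.1, 1.915, 0.344]
ft_force: [0.0, 0.1, 0.0]
width: 0.3
```

```bash
python3 - <<'E'
from plan import *
for n in ('side','wrist'): im=grab(n,n+'2')
o=ctrl.get_obs(); print(o['t'],o['ee_pos'],o['orientation'],o['qpos'],o['ft_force'])
f=load('wrist2')['frame'][:,:,::-1][20:300,130:400]; s=load('side2')['frame'][:,:,::-1][150:290,240:360]
cv2.imwrite('pics/z4.png',np.hstack([cv2.resize(f,(400,420)),cv2.resize(s,(400,420),interpolation=cv2.INTER_CUBIC)]))
rows(np.array([546,-235,121.]),hoodR(-.07,np.pi/2,.35),1)
E
```

```text
2.4833 [ 527.43540891 -242.83930633  146.32115748] [2.1066997  1.92211176 0.34167483] [-0.53853234  0.29013635  2.01954702  0.29704638  0.52169962 -0.68199778] [-0.35485946 -0.12376413 -0.36215465]
dist 32.4 ang [ 0.009  0.014 -0.019]
[9.7, 7.7, 29.9, 0.009, 0.014, -0.019]
```

View pics/z4.png

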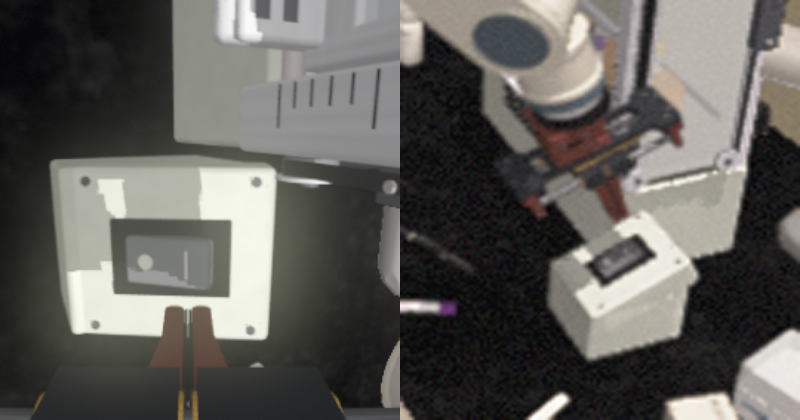

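Emit:
move_arm --pt "7 6 6 0.009 0.014 -0.019" --pt "3 2 6 0 0 0" --pt "0 0 4 0 0 0" --pt "0 0 0 0 0 0"

```text
t: 2.82
ee_pos: [543.1, -236.5, 135.5]
orientation: [2.098, 1.953, 0.343]
ft_force: [0.1, 0.3, -0.0]
width: 0.6
```

```bash
python3 - <<'E'
from plan import *
for n in ('side','wrist'): im=grab(n,n+'3')
o=ctrl.get_obs(); print(o['t'],o['ee_pos'],o['orientation'],o['qpos'],o['ft_force'])
f=load('wrist3')['frame'][:,:,::-1][20:300,130:400]; s=load('side3')['frame'][:,:,::-1][190:270,260:340]
cv2.imwrite('pics/z5.png',np.hstack([cv2.resize(f,(400,420)),cv2.resize(s,(400,420),interpolation=cv2.INTER_CUBIC)]))
rows(np.array([546,-235,121.]),hoodR(-.07,np.pi/2,.35),1)
E
```

```text
2.9167 [ 542.97623637 -236.47674523  135.92594661] [2.09715038 1.95251909 0.34370258] [-0.51606748  0.32590373  1.99397982  0.2977601   0.52286295 -0.68091313] [-0.0996958  -0.37392033  0.08421405]
dist 15.3 ang [-0.001  0.001 -0.001]
[1.7, -2.4, 15.0, -0.001, 0.001, -0.001]
```

View pics/z5.png

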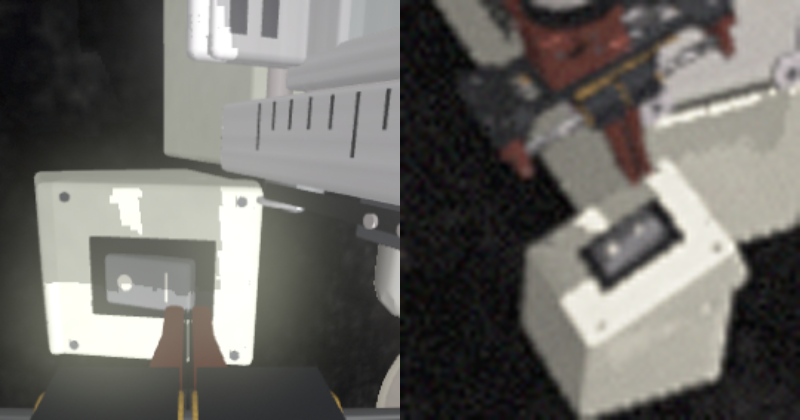

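Emit:
move_arm --pt "1.5 -4 3 0 0 0" --pt "0 0 5 0 0 0" --pt "0 0 4 0 0 0" --pt "0 0 0 0 0 0"

```text
t: 3.25
ee_pos: [544.1, -235.4, 123.9]
orientation: [2.095, 1.951, 0.344]
ft_force: [-0.1, 1.0, -0.6]
width: 0.7
```

```bash
python3 - <<'E'
from plan import *
for n in ('side','wrist'): im=grab(n,n+'4')
o=ctrl.get_obs(); print(o['t'],o['ee_pos'],o['ft_force'])
f=load('wrist4')['frame'][:,:,::-1][20:300,130:400]; s=load('side4')['frame'][:,:,::-1][190:270,260:340]
cv2.imwrite('pics/z6.png',np.hstack([cv2.resize(f,(400,420)),cv2.resize(s,(400,420),interpolation=cv2.INTER_CUBIC)]))
E
```

```text
3.35 [ 544.28390414 -235.52846785  124.37232858] [-0.38564791 -0.2354279   0.62521951]
```

View pics/z6.png

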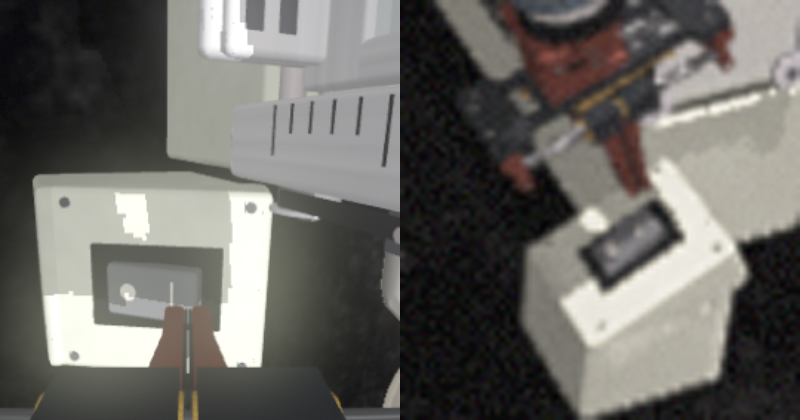

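```bash
python3 - <<'E'
from plan import *
im=load('wrist4');o=ctrl.get_obs();T=np.linalg.inv(np.array(im['cam_to_world']))
K=np.array([[im['fx'],0,im['cx']],[0,im['fy'],im['cy']],[0,0,1.]])
Ro=R.from_rotvec(o['orientation'])
def pr(p): 
    q=cv2.projectPoints((T[:3,:3]@p+T[:3,3])[None],np.zeros(3),np.zeros(3),K,np.array(im['D'],float))[0].ravel(); return ((q-[130,20])*[400/270,1.5]).round(1)
for d in [(0,0,0),(10,0,0),(-10,0,0),(0,10,0),(0,-10,0)]: print(d,pr(o['ee_pos']+Ro.apply(d)))
for p in [(533,-235,112),(546,-235,121),(546,-221,121),(546,-249,121)]: print(p,pr(np.array(p,float)))
E
```

```text
(0, 0, 0) [186.8 301.3]
(10, 0, 0) [186.8 281.9]
(-10, 0, 0) [186.8 320.2]
(0, 10, 0) [207.2 301.3]
(0, -10, 0) [166.5 301.3]
(533, -235, 112) [157.6 296.1]
(546, -235, 121) [187.6 297.3]
(546, -221, 121) [185.7 270.5]
(546, -249, 121) [189.5 322.9]
```

Emit:
move_arm --pt "4 0 2 0 0 0" --pt "0 0 4 0 0 0" --pt "0 0 4 0 0 0" --pt "0 0 2 0 0 0"

```text
t: 3.68
ee_pos: [549.4, -231.7, 112.9]
orientation: [2.094, 1.95, 0.345]
ft_force: [0.0, -0.0, 1.4]
width: 0.5
```

```bash
python3 - <<'E'
from plan import *
for n in ('side','wrist'): im=grab(n,n+'5')
o=ctrl.get_obs(); print(o['t'],o['ee_pos'],o['ft_force'])
f=load('wrist5')['frame'][:,:,::-1][20:300,130:400]; s=load('side5')['frame'][:,:,::-1][190:270,260:340]
cv2.imwrite('pics/z7.png',np.hstack([cv2.resize(f,(400,420)),cv2.resize(s,(400,420),interpolation=cv2.INTER_CUBIC)]))
E
```

```text
3.7833 [ 549.202686   -231.69858763  112.82644303] [-0.26527523  1.30765604  1.10069088]
```

View pics/z7.png

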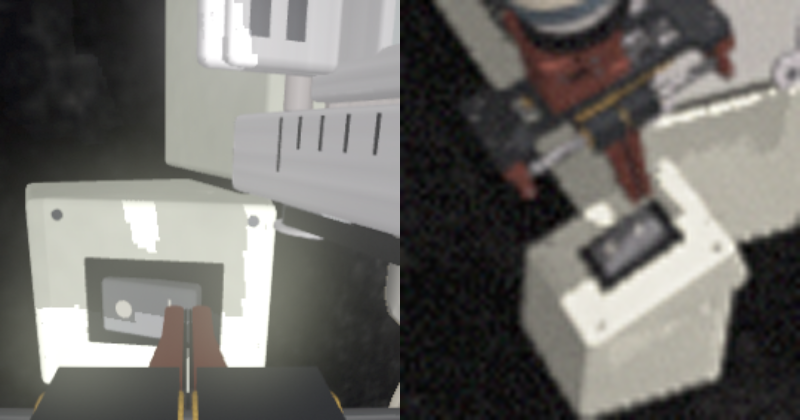

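Emit:
move_arm --pt "0 0 3 0 0 0" --pt "0 -0.5 3 0 0 0" --pt "0 0 0 0 0 0"

```text
t: 4.03
ee_pos: [551.1, -231.9, 106.5]
orientation: [2.094, 1.95, 0.345]
ft_force: [0.1, -0.4, 0.4]
width: 0.3
```

Emit:
move_arm --pt "0 -0.5 2.5 0 0 0" --pt "0 0 2 0 0 0" --pt "0 0 0 0 0 0"

```text
t: 4.28
ee_pos: [552.3, -232.2, 101.6]
orientation: [2.094, 1.95, 0.345]
ft_force: [-0.2, 0.2, -0.2]
width: 0.7
```

```bash
python3 - <<'E'
from plan import *
for n in ('side','wrist'): im=grab(n,n+'6')
o=ctrl.get_obs(); print(o['t'],o['ee_pos'],o['ft_force'])
f=load('wrist6')['frame'][:,:,::-1][20:300,130:400]; s=load('side6')['frame'][:,:,::-1][190:270,260:340]
cv2.imwrite('pics/z8.png',np.hstack([cv2.resize(f,(400,420)),cv2.resize(s,(400,420),interpolation=cv2.INTER_CUBIC)]))
E
```

```text
4.3833 [ 552.2738825  -232.14793233  101.80874339] [-0.61892842  0.08090155  0.07463106]
```

View pics/z8.png

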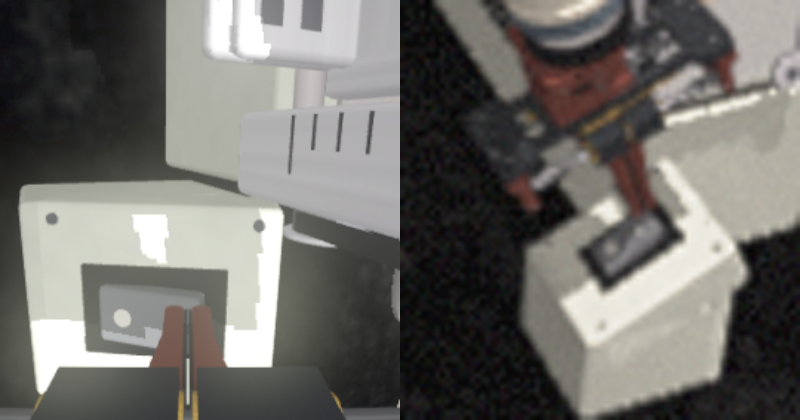

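```bash
python3 - <<'E'
from plan import *
n=np.load('face.npy');
for tag in ('wrist4','wrist6'):
    im=load(tag); 
    # face reference pts
    g=cv2.cvtColor(im['frame'],cv2.COLOR_RGB2GRAY)
    pts=np.array([pt(im,u,v) for u in range(160,300,3) for v in range(145,235,3)])
    h=pts@n[:3]-n[3]; k=abs(h)<8; q=pts[k]; 
    print(tag,'face h median',np.median(h[k]), k.sum())
    for v in range(200,232,4): print(v,[(u,round(float(pt(im,u,v)@n[:3]-n[3]),1)) for u in range(194,276,6)])
E
```

```text
wrist4 face h median 0.3739630168093271 1186
200 [(194, 2.5), (200, 1.3), (206, 6.9), (212, 8.4), (218, 8.3), (224, 8.4), (230, 10.7), (236, 11.4), (242, 13.5), (248, 13.3), (254, 13.3), (260, 12.4), (266, 1.7), (272, 3.1)]
204 [(194, 2.0), (200, 2.0), (206, 7.3), (212, 8.1), (218, 8.7), (224, 11.3), (230, 10.6), (236, 12.6), (242, 13.1), (248, 14.8), (254, 15.0), (260, 15.6), (266, 2.3), (272, 3.7)]
208 [(194, 3.2), (200, 2.3), (206, 7.2), (212, 7.5), (218, 8.9), (224, 11.1), (230, 10.5), (236, 11.5), (242, 13.2), (248, 14.5), (254, 14.6), (260, 15.3), (266, 3.4), (272, 3.0)]
212 [(194, 2.3), (200, 2.6), (206, 7.0), (212, 8.4), (218, 10.1), (224, 11.4), (230, 11.0), (236, 11.8), (242, 12.7), (248, 14.1), (254, 213.1), (260, 16.0), (266, 2.4), (272, 2.9)]
216 [(194, 1.8), (200, 1.8), (206, 7.6), (212, 8.1), (218, 8.7), (224, 10.2), (230, 11.1), (236, 11.5), (242, 12.4), (248, 14.2), (254, 14.2), (260, 14.7), (266, 2.1), (272, 2.2)]
220 [(194, 2.2), (200, 0.9), (206, 7.1), (212, 8.4), (218, 8.7), (224, 9.7), (230, 10.5), (236, 11.9), (242, 12.9), (248, 13.4), (254, 14.7), (260, 15.3),
[... 1150 characters left out ...]
.6), (206, 8.0), (212, 9.2), (218, 7.7), (224, 10.0), (230, 11.2), (236, 11.8), (242, 11.5), (248, 11.8), (254, 11.7), (260, 10.7), (266, 8.8), (272, 2.9)]
220 [(194, 1.9), (200, 6.4), (206, 7.9), (212, 7.8), (218, 9.4), (224, 10.5), (230, 10.6), (236, 12.1), (242, 12.7), (248, 14.2), (254, 14.5), (260, 15.7), (266, 11.3), (272, 2.1)]
224 [(194, 1.8), (200, 8.5), (206, 8.2), (212, 9.4), (218, 10.0), (224, 10.9), (230, 11.9), (236, 12.2), (242, 12.4), (248, 29.7), (254, 15.1), (260, 14.9), (266, 30.1), (272, 2.8)]
228 [(194, 3.6), (200, 6.0), (206, 7.4), (212, 8.8), (218, 9.6), (224, 10.1), (230, 11.7), (236, 11.4), (242, 36.4), (248, 36.2), (254, 32.6), (260, 35.4), (266, 35.9), (272, 34.7)]
```

```bash
python3 - <<'E'
from plan import *
im=load('wrist6');o=ctrl.get_obs();Ro=R.from_rotvec(o['orientation'])
for v in (222,224,226,230,236,244,252): print(v,[(u,Ro.inv().apply(pt(im,u,v)-o['ee_pos']).round(0).astype(int).tolist()) for u in (244,250,262,268)])
T=np.array(im['cam_to_world']); print(Ro.inv().apply(T[:3,3]-o['ee_pos']))
t=Ro.inv().as_matrix()@T[:3,:3]; print(t.round(3))
E
```

```text
222 [(244, [6, -8, -18]), (250, [6, -4, -18]), (262, [8, 4, -21]), (268, [2, 8, -8])]
224 [(244, [12, -7, -35]), (250, [12, -4, -35]), (262, [12, 4, -35]), (268, [12, 7, -35])]
226 [(244, [12, -7, -38]), (250, [12, -3, -38]), (262, [12, 4, -39]), (268, [12, 7, -37])]
230 [(244, [12, -7, -44]), (250, [12, -3, -45]), (262, [12, 3, -44]), (268, [12, 7, -43])]
236 [(244, [12, -6, -52]), (250, [12, -3, -52]), (262, [12, 3, -52]), (268, [12, 7, -52])]
244 [(244, [12, -6, -61]), (250, [12, -3, -62]), (262, [12, 3, -61]), (268, [12, 6, -62])]
252 [(244, [11, -6, -69]), (250, [12, -3, -71]), (262, [12, 3, -70]), (268, [11, 6, -69])]
[  78.40462704    0.23353925 -195.90752422]
[[-0.001 -0.959 -0.283]
 [ 1.    -0.001  0.   ]
 [-0.001 -0.283  0.959]]
```

```bash
python3 - <<'E'
from plan import *
print(ctrl.hold_point_z)
im=load('side6');o=ctrl.get_obs();T=np.linalg.inv(np.array(im['cam_to_world']))
K=np.array([[im['fx'],0,im['cx']],[0,im['fy'],im['cy']],[0,0,1.]])
Ro=R.from_rotvec(o['orientation'])
def pr(p): 
    return cv2.projectPoints((T[:3,:3]@p+T[:3,3])[None],np.zeros(3),np.zeros(3),K,np.array(im['D'],float))[0].ravel()
s=im['frame'][:,:,::-1][195:250,280:335].copy(); k=10
s=cv2.resize(s,None,fx=k,fy=k,interpolation=cv2.INTER_CUBIC)
for z,c in [(0,(0,0,255)),(-20,(0,255,0)),(-40,(255,0,0))]:
    q=(pr(o['ee_pos']+Ro.apply([0,0,z]))-[280,195]+.5)*k; print(z,q); cv2.circle(s,(int(q[0]),int(q[1])),4,c,-1)
for p in [(533,-235,112),(546,-235,121)]:
    q=(pr(np.array(p,float))-[280,195]+.5)*k; cv2.drawMarker(s,(int(q[0]),int(q[1])),(255,0,255))
cv2.imwrite('pics/z9.png',s)
E
```

```text
18.700000000000003
0 [299.09435181 399.03752573]
-20 [286.7063111  363.94008936]
-40 [274.04244756 328.08603577]
```

View pics/z9.png

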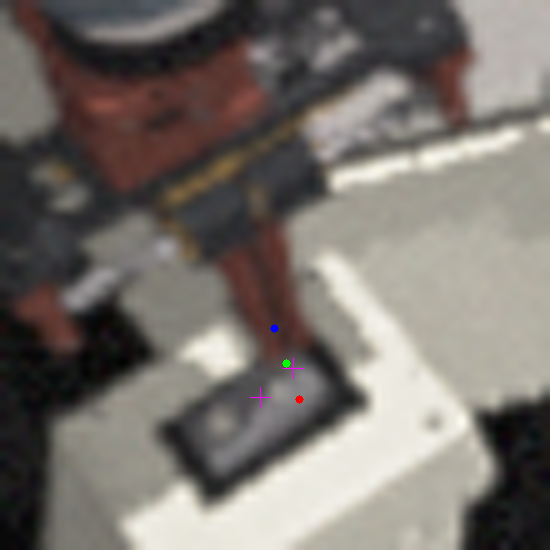

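The rocker is still off: its far end stands 15 mm proud, and there is no contact force. Both views put the visible fingertips about 30 mm short of the reported TCP, so I'll keep advancing in small steps and watch the force.

Emit:
move_arm --pt "0 0 4 0 0 0" --pt "0 0 4 0 0 0" --pt "0 0 2 0 0 0" --pt "0 0 0 0 0 0"

```text
t: 4.72
ee_pos: [556.3, -232.7, 91.9]
orientation: [2.093, 1.949, 0.345]
ft_force: [-0.1, 0.6, 0.2]
width: 0.6
```

```bash
cat > look.py <<'E'
from plan import *
import sys
t=sys.argv[1]
for n in ('side','wrist'): grab(n,n+t)
o=ctrl.get_obs(); print(o['t'],o['ee_pos'],o['ft_force'],o['width'])
im=load('wrist'+t); n=np.load('face.npy'); Ro=R.from_rotvec(o['orientation'])
for v in (216,220,224,228): print(v,[round(float(pt(im,u,v)@n[:3]-n[3]),1) for u in range(194,276,6)])
for v in (222,224,226,230): print(v,[(u,Ro.inv().apply(pt(im,u,v)-o['ee_pos']).round(0).astype(int).tolist()) for u in (250,262)])
f=im['frame'][:,:,::-1][20:300,130:400]; s=load('side'+t)['frame'][:,:,::-1][190:270,260:340]
cv2.imwrite(f'pics/v{t}.png',np.hstack([cv2.resize(f,(400,420)),cv2.resize(s,(400,420),interpolation=cv2.INTER_CUBIC)]))
E
python3 look.py 7
```

```text
4.8167 [ 556.26642276 -232.65972194   92.1766921 ] [-0.26894448 -0.54231041 -0.21440745] 0.5404302718860601
216 [4.8, 5.1, 5.9, 5.2, 3.6, 5.4, 4.1, 2.8, 2.0, 2.3, 1.7, 1.9, 1.7, 2.9]
220 [6.6, 8.0, 7.8, 9.2, 9.2, 10.1, 10.0, 10.6, 10.0, 10.4, 8.3, 8.4, 6.9, 1.6]
224 [6.1, 7.2, 9.1, 9.1, 9.6, 10.1, 11.4, 11.3, 13.0, 19.8, 15.1, 13.1, 19.0, 2.7]
228 [4.7, 7.2, 7.5, 9.1, 9.6, 11.5, 11.7, 13.3, 26.7, 24.7, 21.8, 25.5, 25.0, 25.5]
222 [(250, [10, -4, -27]), (262, [11, 4, -28])]
224 [(250, [12, -4, -36]), (262, [12, 4, -34])]
226 [(250, [12, -3, -38]), (262, [12, 4, -38])]
230 [(250, [12, -3, -44]), (262, [12, 3, -43])]
```

View pics/v7.png

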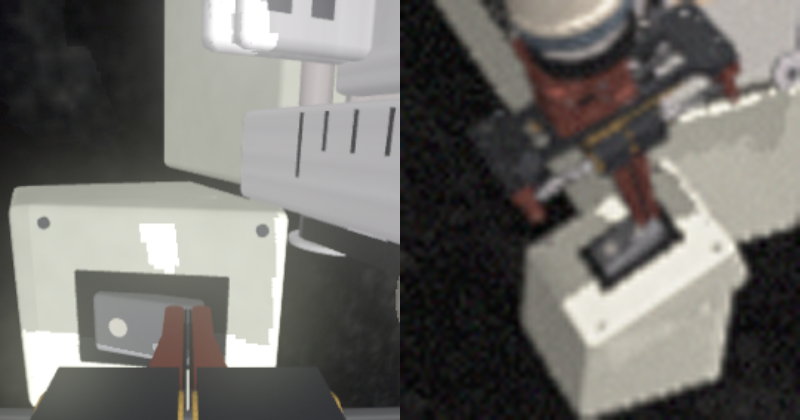

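Emit:
move_arm --pt "0 0 3 0 0 0" --pt "0 -0.5 3 0 0 0" --pt "0 0 0 0 0 0"

```text
t: 5.07
ee_pos: [560.1, -233.7, 87.6]
orientation: [2.09, 1.946, 0.347]
ft_force: [-0.2, 0.9, -0.3]
width: 0.5
```

Emit:
move_arm --pt "0 -1 2.5 0 0 0" --pt "0 0 2 0 0 0" --pt "0 0 0 0 0 0"

```text
t: 5.32
ee_pos: [561.3, -234.1, 83.7]
orientation: [2.089, 1.945, 0.348]
ft_force: [-3.1, 1.8, 8.9]
width: 0.1
```

```bash
python3 look.py 8
```

```text
5.4167 [ 561.26075313 -234.08956114   83.69413488] [-2.64522059  0.42550062  6.90839555] 0.4757028462640927
216 [2.9, 2.5, 2.1, 1.9, 2.9, 2.4, 2.0, 2.3, 169.1, 2.9, 3.6, 1.9, 1.5, 1.9]
220 [5.7, 7.2, 6.1, 4.3, 4.2, 4.0, 4.5, 4.0, 1.9, 3.0, 2.2, 2.1, 2.4, 3.3]
224 [12.8, 12.2, 12.1, 11.6, 10.5, 9.9, 8.3, 8.4, 7.6, 10.7, 6.8, 5.7, 8.6, 1.8]
228 [13.3, 14.3, 12.9, 12.1, 169.1, 10.6, 10.2, 8.8, 16.1, 16.2, 12.6, 15.2, 14.8, 14.4]
222 [(250, [12, -4, -31]), (262, [11, 4, -30])]
224 [(250, [13, -3, -36]), (262, [12, 4, -36])]
226 [(250, [12, -3, -38]), (262, [12, 4, -37])]
230 [(250, [12, -3, -45]), (262, [12, 4, -43])]
```

View pics/v8.png

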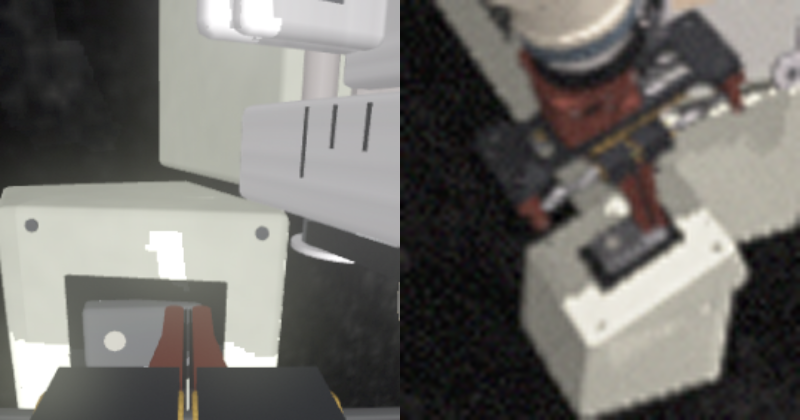

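Emit:
move_arm --pt "0 0 -20 0 0 0" --pt "0 0 -25 0 0 0" --pt "0 0 -30 0 0 0" --pt "0 0 -20 0 0 0"

```text
t: 5.75
ee_pos: [522.8, -228.7, 168.0]
orientation: [2.1, 1.955, 0.342]
ft_force: [0.9, -0.9, 1.1]
width: 0.1
```

```bash
cat > kin.py <<'E'
import numpy as np
from scipy.spatial.transform import Rotation as R
from scipy.optimize import least_squares
Rz=lambda a:R.from_rotvec([0,0,a]); Ry=lambda a:R.from_rotvec([0,a,0])
def rot(q,s4=1,s6=1): return Rz(q[0])*Ry(q[1]+q[2])*Rz(s4*q[3])*Ry(q[4])*Rz(s6*q[5])
D=[([-1.22100,.42364,1.63049,0,1.08856,-.01899],(225.18,-582.55,188.0),(-3.08727,-.5758,.00028)),
([-.56534,.17191,1.62499,.00511,1.35527,-.53305],(469.92,-282.00,339.25),(-2.25,-2.17607,-.0037)),
([-.53853,.29014,2.01955,.29705,.5217,-.682],(527.435,-242.84,146.32),(2.1067,1.92211,.34168)),
([-.51607,.3259,1.99398,.29776,.52286,-.68091],(542.98,-236.48,135.93),(2.09715,1.95252,.3437))]
E
python3 look.py 9; python3 - <<'E'
from kin import *
from workcell import ctrl
o=ctrl.get_obs(); D.append((o['qpos'],o['ee_pos'],o['orientation'])); print(o['qpos'])
for s4 in (1,-1):
  for s6 in (1,-1):
    C=[(rot(q,s4,s6).inv()*R.from_rotvec(v)) for q,p,v in D]; print(s4,s6,[c.as_rotvec().round(3).tolist() for c in C])
def pos(q,v,P): 
    a1,h,L2,a3,L3,d6=P
    return Rz(q[0]).apply(np.array([a1,0,h])+Ry(q[1]).apply([0,0,L2])+Ry(q[1]+q[2]).apply([a3,0,L3]))+R.from_rotvec(v).apply([0,0,d6])
s=least_squares(lambda P:np.concatenate([pos(q,v,P)-p for q,p,v in D]),[0,300,400,0,400,200]); print(s.x,abs(s.fun).max(), s.cost); print(np.linalg.svd(s.jac)[1])
E
```

```text
5.85 [ 524.14628604 -229.52991917  169.58901964] [ 0.31203386 -0.67963564  0.25915974] 0.5340335725581976
216 [1.8, 1.3, -0.7, 2.7, 1.5, 1.3, 3.2, 2.8, 2.0, 3.0, 2.3, 2.2, 2.2, 3.5]
220 [0.3, -0.4, 0.6, 0.4, 0.7, 1.2, -0.0, 0.6, 0.2, 1.0, 2.2, 3.1, 2.3, 1.7]
224 [0.9, 1.8, 1.2, -0.6, -0.3, 0.5, 0.7, -0.2, 0.9, 105.3, 1.3, 2.0, 104.1, 0.6]
228 [1.1, 0.7, 0.8, 0.1, 1.0, 0.9, -0.3, 0.8, 111.1, 111.2, 106.7, 110.6, 110.1, 109.1]
222 [(250, [-29, -6, 68]), (262, [-29, 6, 67])]
224 [(250, [12, -4, -37]), (262, [12, 4, -36])]
226 [(250, [12, -4, -40]), (262, [12, 3, -39])]
230 [(250, [12, -3, -46]), (262, [12, 3, -46])]
[-0.52274632  0.24308643  2.01167794  0.27123599  0.58570138 -0.65531371]
1 1 [[0.0, 0.0, 1.571], [0.0, -0.0, 1.571], [-0.0, -0.0, 1.571], [0.0, 0.0, 1.571], [-0.0, 0.0, 1.571]]
1 -1 [[0.0, 0.0, 1.533], [0.0, -0.0, 0.505], [-0.0, -0.0, 0.207], [0.0, 0.0, 0.209], [-0.0, 0.0, 0.26]]
-1 1 [[0.0, 0.0, 1.571], [-0.011, 0.003, 1.573], [-0.351, 0.036, 2.072], [-0.353, 0.037, 2.073], [-0.352, 0.046, 2.009]]
-1 -1 [[0.0, 0.0, 1.533], [-0.007, 0.007, 0.507], [-0.212, 0.212, 0.72], [-0.213, 0.213, 0.723], [-0.215, 0.215, 0.71]]
[-31.10596218 395.6821797  610.71186807 125.29162097 520.87603838
 416.6738672 ] 11.854176502209185 160.70108911934253
[4.36715782 3.23309381 0.58097437 0.31951414 0.13813402 0.12780977]
```

View pics/v9.png

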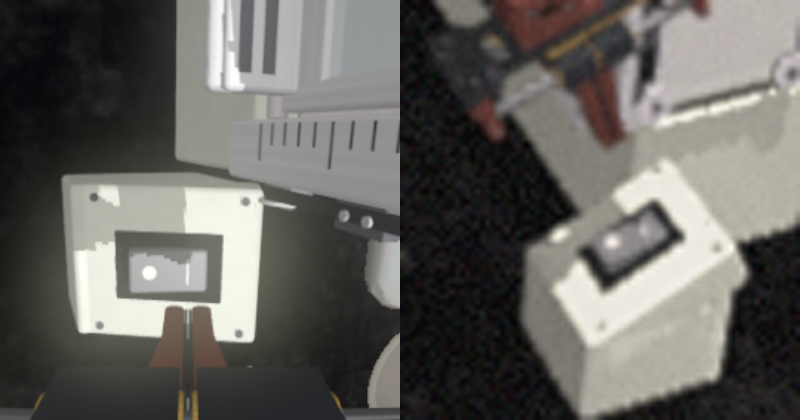

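```bash
python3 - <<'E'
from kin import *
from workcell import ctrl
from h import load
o=ctrl.get_obs(); D.append((o['qpos'],o['ee_pos'],o['orientation']))
w=load('wrist9'); n=np.load('face.npy')
from h import pt
for v in (186,192,198,204,210): print(v,[round(float(pt(w,u,v)@n[:3]-n[3]),1) for u in range(206,284,6)])
def pos(q,v,P): 
    a1,h,L2,a3,L3,d6,y0,dx,dy=P
    return Rz(q[0]).apply(np.array([a1,y0,h])+Ry(q[1]).apply([0,0,L2])+Ry(q[1]+q[2]).apply([a3,0,L3]))+R.from_rotvec(v).apply([dx,dy,d6])
for mask in ([1]*9,[1]*6+[1,0,0],[1]*6+[0,1,1],[1]*6+[0]*3,[0,1,1,0,1,1,0,0,0]):
  m=np.array(mask,float)
  s=least_squares(lambda P:np.concatenate([np.r_[pos(q,v,P*m)-p] for q,p,v in D]+[1e-3*P]),[0,300,400,0,400,200,0,0,0]); print(mask,(s.x*m).round(1)); print(s.fun[:15].reshape(-1,3).round(1).tolist())
E
```

```text
186 [-0.1, 0.6, 12.9, 13.5, 10.8, 10.7, 8.9, 8.2, 7.0, 6.3, 6.3, 1.9, 3.0]
192 [0.8, 2.7, 16.2, 13.4, 13.7, 11.4, 10.3, 264.4, 8.7, 8.3, 6.6, 3.2, 2.2]
198 [0.2, 2.4, 15.6, 14.8, 14.3, 11.8, 10.7, 9.6, 9.4, 8.7, 8.1, 3.3, 3.0]
204 [0.9, 2.4, 15.9, 15.4, 14.9, 13.7, 12.7, 10.5, 8.6, 8.7, 7.7, 1.7, 2.8]
210 [0.6, 2.8, 16.0, 15.4, 14.4, 13.2, 11.2, 9.7, 9.1, 7.8, 7.8, 1.6, 1.9]
[1, 1, 1, 1, 1, 1, 1, 1, 1] [ -0.  312.3 563.1  77.5 484.9 343.7  11.9  -0.    0. ]
[[-0.0, -0.0, 0.0], [0.0, 0.0, -0.0], [0.0, -0.0, -0.0], [-0.0, -0.0, -0.0], [-0.0, -0.0, 0.0]]
[1, 1, 1, 1, 1, 1, 1, 0, 0] [  0.  312.3 563.1  77.5 484.9 343.7  11.9   0.    0. ]
[[0.0, 0.0, 0.0], [-0.0, 0.0, -0.0], [0.0, -0.0, -0.0], [-0.0, -0.0, -0.0], [-0.0, -0.0, 0.0]]
[1, 1, 1, 1, 1, 1, 0, 1, 1] [  4.3 336.  538.8  73.9 486.7 346.9  -0.   11.4   3.2]
[[-0.2, -0.7, 0.6], [-0.5, -0.1, -0.3], [0.0, 0.2, -0.1], [-0.7, 0.6, 0.1], [0.8, -0.3, -0.2]]
[1, 1, 1, 1, 1, 1, 0, 0, 0] [-31.1 395.7 610.7 125.3 520.9 416.7   0.    0.    0. ]
[[-11.9, -2.2, -5.3], [-5.7, -10.1, 2.6], [-0.4, -1.2, 1.1], [-0.2, -1.3, 0.4], [-0.0, -1.3, 1.2]]
[0, 1, 1, 0, 1, 1, 0, 0, 0] [  0.  284.3 488.5   0.  466.6 316.9   0.    0.    0. ]
[[-14.9, 6.1, 7.9], [-17.3, -3.3, 4.9], [-0.6, -18.1, -4.8], [-1.5, -17.3, -4.3], [-0.5, -18.0, -3.6]]
```

```bash
cat > ik.py <<'E'
from kin import *
LO=np.array([-3,-.9,.09,-1.31,.11,-2.54]);HI=np.array([3,2.11,2.58,4.45,2.69,2.54])
P0=dict(h=312.3,L2=563.1,a3=77.5,L3=484.9,d6=343.7,y0=11.9)
def fk(q):
    r=rot(q)*Rz(np.pi/2)
    p=Rz(q[0]).apply(np.array([0,11.9,312.3])+Ry(q[1]).apply([0,0,563.1])+Ry(q[1]+q[2]).apply([77.5,0,484.9]))+r.apply([0,0,343.7])
    return p,r
def ik(p,r,seeds,lim=True):
    best=[]
    for s in seeds:
        f=lambda q:np.r_[(fk(q)[0]-p)/100,(r.inv()*fk(q)[1]).as_rotvec()]
        o=least_squares(f,np.clip(s,LO+1e-3,HI-1e-3),bounds=(LO,HI))
        if o.cost<1e-8: best.append(o.x)
    return best
def toolR(az,pitch,roll):  # tool z at azimuth az, pitched down by pitch; roll: tool x up(0) etc
    z=np.array([np.cos(az)*np.cos(pitch),np.sin(az)*np.cos(pitch),-np.sin(pitch)])
    y=np.array([-np.sin(az),np.cos(az),0]); x=np.cross(y,z)  # jaw horizontal, tool x up/down
    return R.from_matrix(np.c_[x,y,z])*R.from_rotvec([0,0,roll])
E
python3 - <<'E'
from ik import *
yaw=-.07;O=np.array([587,33,0])
H=Rz(yaw)
seeds=[[a,b,c,d,e,f] for a in (-.3,.5) for b in (-.3,) for c in (2.3,) for d in (0,1.6,3.1) for e in (1.0,) for f in (-1.6,0,1.6)]
for hy in (-120,0,100):
  for daz in (-.5,0,.5,.9):
    for pitch in (0,.25):
      for roll in (0,np.pi):
        out=[]
        for z in (140,270):
          tip=O+H.apply([-18,hy,z]); r=toolR(yaw+daz,pitch,roll); p=tip+r.apply([0,0,35])
          out.append(ik(p,r,seeds))
        if out[0] and out[1]:
          def uniq(l):
            u=[]
            for q in l:
              if not any(np.allclose(q,w,atol=.01) for w in u): u.append(q)
            return u
          print(hy,daz,pitch,round(roll,2),[[q.round(2).tolist() for q in uniq(l)] for l in out])
E
```

```text
-120 -0.5 0 0 [[[0.23, 1.04, 2.31, 3.95, 1.71, 1.72]], [[0.23, 0.65, 2.39, 3.94, 1.5, 1.5]]]
-120 -0.5 0 3.14 [[[0.23, 1.04, 2.31, 3.95, 1.71, -1.43]], [[0.23, 0.65, 2.39, 3.94, 1.5, -1.64]]]
-120 -0.5 0.25 0 [[[0.2, 0.81, 2.36, 3.91, 1.34, 1.59]], [[0.2, 0.41, 2.38, 4.02, 1.08, 1.3]]]
-120 -0.5 0.25 3.14 [[[0.2, 0.81, 2.36, 3.91, 1.34, -1.55]], [[0.2, 0.41, 2.38, 4.02, 1.08, -1.84]]]
-120 0 0 0 [[[-0.29, 1.1, 2.4, 2.9, 1.92, 1.49]], [[-0.29, 0.67, 2.5, 2.92, 1.6, 1.56]]]
-120 0 0 3.14 [[[-0.29, 1.1, 2.4, 2.9, 1.92, -1.65]], [[-0.29, 0.67, 2.5, 2.92, 1.6, -1.58]]]
-120 0 0.25 0 [[[-0.29, 0.85, 2.45, 2.93, 1.48, 1.54]], [[-0.29, 0.39, 2.48, 2.9, 1.05, 1.64]]]
-120 0 0.25 3.14 [[[-0.29, 0.85, 2.45, 2.93, 1.48, -1.61]], [[-0.29, 0.39, 2.48, 2.9, 1.05, -1.5]]]
-120 0.5 0 0 [[[-0.69, 1.0, 2.23, 2.02, 1.61, 1.49]], [[-0.69, 0.65, 2.31, 2.02, 1.49, 1.74]]]
-120 0.5 0 3.14 [[[-0.69, 1.0, 2.23, 2.02, 1.61, -1.65]], [[-0.69, 0.65, 2.31, 2.02, 1.49, -1.41]]]
-120 0.5 0.25 0 [[[-0.66, 0.8, 2.28, 2.03, 1.29, 1.63]], [[-0.66, 0.44, 2.3, 1.92, 1.16, 1.96]]]
-120 0.5 0.25 3.14 [[[-0.66, 0.8, 2.28, 2
[... 2432 characters left out ...]
, 1.6]]]
100 0.5 0 3.14 [[[-0.02, 1.05, 2.34, 2.68, 1.79, -1.68]], [[-0.02, 0.66, 2.43, 2.69, 1.52, -1.54]]]
100 0.5 0.25 0 [[[-0.01, 0.82, 2.38, 2.71, 1.38, 1.54]], [[-0.01, 0.4, 2.41, 2.64, 1.03, 1.73]]]
100 0.5 0.25 3.14 [[[-0.01, 0.82, 2.38, 2.71, 1.38, -1.6]], [[-0.01, 0.4, 2.41, 2.64, 1.03, -1.41]]]
100 0.9 0 0 [[[-0.28, 0.99, 2.18, 2.03, 1.58, 1.55]], [[-0.28, 0.65, 2.25, 2.02, 1.47, 1.78]]]
100 0.9 0 3.14 [[[-0.28, 0.99, 2.18, 2.03, 1.58, -1.6]], [[-0.28, 0.65, 2.25, 2.02, 1.47, -1.36]]]
100 0.9 0.25 0 [[[-0.26, 0.79, 2.23, 2.02, 1.27, 1.68]], [[-0.26, 0.46, 2.25, 1.91, 1.14, 2.0]]]
100 0.9 0.25 3.14 [[[-0.26, 0.79, 2.23, 2.02, 1.27, -1.46]], [[-0.26, 0.46, 2.25, 1.91, 1.14, -1.14]]]
```

```bash
cat > path.py <<'E'
from ik import *
from workcell import ctrl
yaw=-.07;O=np.array([587,33,0]);H=Rz(yaw)
GR=toolR(yaw,.1,np.pi)
def goal(hx,hy,z): # tip centre in hood coords
    r=GR; return O+H.apply([hx,hy,z])+r.apply([0,0,35]),r
corn=[(sx*37,sy*89,z) for sx in(-1,1) for sy in(-1,1) for z in (-80,-200)]+[(sx*12,sy*10,-35) for sx in(-1,1) for sy in(-1,1)]
def chk(q):
    p,r=fk(q); c=p+r.apply(corn); hc=H.inv().apply(c-O)
    return p,r,c[:,2].min(),hc[:,0].max(),hc
E
python3 - <<'E'
from path import *
q0=ctrl.get_obs()['qpos']
def seg(a,b,n=9):
    for t in np.linspace(0,1,n):
        q=a+(b-a)*t;p,r,zm,xm,hc=chk(q); i=hc[:,0].argmax(); print(t.round(2),q.round(2),'tcp',p.round(0),'zmin',zm.round(0),'hxmax',hc[i].round(0), 'y',hc[:,1].min().round(),hc[:,1].max().round())
p,r=goal(-90,-60,130); S=[[-.1,1,2.4,3.1,1.7,-1.6]]
g=ik(p,r,S); print(g); p,r=goal(-90,-60,240);g2=ik(p,r,S); print('hi',g2)
seg(q0,g2[0])
E
```

```text
[array([-0.0588509 ,  1.19960557,  2.54409683,  3.15424793,  2.07286612,
       -1.56359274])]
hi []Traceback (most recent call last):
  File "<stdin>", line 8, in <module>
IndexError: list index out of range
```

```bash
python3 - <<'E'
from path import *
q0=ctrl.get_obs()['qpos']
def seg(a,b,n=12):
    for t in np.linspace(0,1,n):
        q=a+(b-a)*t;p,r,zm,xm,hc=chk(q); i=hc[:,0].argmax(); print(t.round(2),q.round(2),'tcp',p.round(0),'zmin',zm.round(0),'hxmax',hc[i].round(0), 'y',hc[:,1].min().round(),hc[:,1].max().round())
S=[[.4,1,2.4,3.6,1.7,-1.6]]
for hy in (60,80,100):
  for hx,z in((-80,130),(-80,180),(-80,260),(-18,130),(-18,265)):
    g=ik(*goal(hx,hy,z),S); print(hy,hx,z,[x.round(2) for x in g])
g=ik(*goal(-80,80,140),S)[0]
seg(q0,g)
m=(q0+g)/2; m[1]=-.1;m[2]=1.9; print(); seg(q0,m,8);print();seg(m,g,8)
E
```

```text
60 -80 130 [array([ 0.48,  1.08,  2.46,  3.71,  1.81, -1.36])]
60 -80 180 [array([ 0.48,  0.92,  2.51,  3.69,  1.71, -1.42])]
60 -80 260 [array([ 0.48,  0.61,  2.55,  3.69,  1.48, -1.56])]
60 -18 130 [array([ 0.37,  1.  ,  2.37,  3.58,  1.67, -1.48])]
60 -18 265 [array([ 0.37,  0.57,  2.44,  3.59,  1.35, -1.63])]
80 -80 130 [array([ 0.55,  1.06,  2.44,  3.77,  1.76, -1.36])]
80 -80 180 [array([ 0.55,  0.9 ,  2.49,  3.76,  1.67, -1.43])]
80 -80 260 [array([ 0.55,  0.6 ,  2.52,  3.76,  1.46, -1.58])]
80 -18 130 [array([ 0.43,  0.99,  2.35,  3.64,  1.64, -1.48])]
80 -18 265 [array([ 0.43,  0.57,  2.42,  3.65,  1.34, -1.65])]
100 -80 130 [array([ 0.61,  1.04,  2.42,  3.83,  1.71, -1.37])]
100 -80 180 [array([ 0.61,  0.88,  2.46,  3.82,  1.63, -1.44])]
100 -80 260 [array([ 0.61,  0.59,  2.5 ,  3.83,  1.43, -1.6 ])]
100 -18 130 [array([ 0.48,  0.98,  2.33,  3.69,  1.61, -1.48])]
100 -18 265 [array([ 0.48,  0.57,  2.4 ,  3.71,  1.32, -1.67])]
0.0 [-0.52  0.24  2.01  0.27  0.59 -0.66] tcp [ 524. -230.  170.] zmin 199.0 hxmax [  12. -229.  275.] y -303.0 -229.0
0.09 [-0.43  0.31  2.05  0.59  
[... 2295 characters left out ...]
hxmax [ 42. 175. 687.] y 65.0 276.0
0.29 [ 0.17  0.22  2.06  2.52  1.33 -1.12] tcp [637. 316. 640.] zmin 513.0 hxmax [ 68. 185. 576.] y 76.0 296.0
0.43 [ 0.24  0.38  2.14  2.77  1.41 -1.17] tcp [665. 304. 536.] zmin 407.0 hxmax [ 74. 180. 457.] y 79.0 304.0
0.57 [ 0.32  0.54  2.21  3.02  1.5  -1.22] tcp [673. 279. 419.] zmin 299.0 hxmax [ 55. 158. 336.] y 72.0 298.0
0.71 [ 0.39  0.71  2.29  3.27  1.58 -1.27] tcp [653. 238. 301.] zmin 209.0 hxmax [ 23. 193. 282.] y 53.0 274.0
0.86 [ 0.47  0.87  2.37  3.52  1.66 -1.32] tcp [609. 183. 202.] zmin 147.0 hxmax [-21. 133. 212.] y 24.0 231.0
1.0 [ 0.55  1.03  2.45  3.77  1.75 -1.38] tcp [548. 116. 137.] zmin 108.0 hxmax [-79.  70. 152.] y -9.0 169.0
```

```bash
cat >> path.py <<'E'
def q23(r,z): # wrist centre planar
    f=lambda u:(np.array([0,312.3])+563.1*np.array([np.sin(u[0]),np.cos(u[0])])+(Ry(u[0]+u[1]).apply([77.5,0,484.9]))[[0,2]]-[r,z])/100
    o=least_squares(f,[.3,2.2],bounds=(LO[1:3],HI[1:3])); return o.x,o.cost
E
python3 - <<'E'
from path import *
q0=ctrl.get_obs()['qpos']
w=fk(q0)[0]-fk(q0)[1].apply([0,0,343.7]); print('wrist now',w)
g=ik(*goal(-70,80,135),[[.4,1,2.4,3.6,1.7,-1.6]])[0]; print(g)
w=fk(g)[0]-fk(g)[1].apply([0,0,343.7]); print('wrist goal',w)
def seg(a,b,n):
    for t in np.linspace(0,1,n):
        q=a+(b-a)*t;p,r,zm,xm,hc=chk(q); i=hc[:,0].argmax();j=hc[:,2].argmin(); print(t.round(2),q.round(2),'tcp',p.round(0),'lowest',hc[j].round(),'hxmax',hc[i].round(0), 'y',hc[:,1].min().round(),hc[:,1].max().round())
for (r,z) in((340,400),):
  u,c=q23(r,z); print(r,z,u,c)
  A=np.array([-.5,*u,.27,.6,-.66]); u2,_=q23(r,z); B=np.array([.3,*u2,3.4,1.3,-1.3])
  seg(q0,A,5);print();seg(A,B,14);print();seg(B,g,7)
E
```

```text
wrist now [ 406.58816946 -220.54770556  492.38117904]
[ 0.52537269  1.03088194  2.43051295  3.74286865  1.73575817 -1.39109521]
wrist goal [216.36130129 139.18356946 165.81857572]
340 400 [0.27559883 2.31734391] 2.801706539422002e-17
0.0 [-0.52  0.24  2.01  0.27  0.59 -0.66] tcp [ 524. -230.  170.] lowest [ -66. -254.  199.] hxmax [  12. -229.  275.] y -303.0 -229.0
0.25 [-0.52  0.25  2.09  0.27  0.59 -0.66] tcp [ 476. -198.  134.] lowest [-113. -252.  165.] hxmax [ -30. -279.  234.] y -283.0 -204.0
0.5 [-0.51  0.26  2.16  0.27  0.59 -0.66] tcp [ 426. -167.  104.] lowest [-163. -225.  135.] hxmax [ -74. -254.  196.] y -263.0 -179.0
0.75 [-0.51  0.27  2.24  0.27  0.6  -0.66] tcp [ 373. -134.   79.] lowest [-215. -198.  111.] hxmax [-122. -228.  164.] y -242.0 -154.0
1.0 [-0.5   0.28  2.32  0.27  0.6  -0.66] tcp [ 319. -102.   60.] lowest [-269. -170.   93.] hxmax [-172. -202.  137.] y -220.0 -128.0

0.0 [-0.5   0.28  2.32  0.27  0.6  -0.66] tcp [ 319. -102.   60.] lowest [-269. -170.   93.] hxmax [-172. -202.  137.] y -220.0 -128.0
0.08 [-0.44  0.28  2.32  0.51  0.65 -0.71] tcp [344. 
[... 1777 characters left out ...]
31. 418.] lowest [-117.   17.  315.] hxmax [ 29.  95. 397.] y -11.0 191.0
0.33 [ 0.38  0.53  2.36  3.51  1.45 -1.33] tcp [647. 134. 350.] lowest [-133.   19.  263.] hxmax [ 20.  97. 332.] y -6.0 195.0
0.5 [ 0.41  0.65  2.37  3.57  1.52 -1.35] tcp [632. 134. 286.] lowest [-154.   17.  217.] hxmax [  4.  95. 270.] y -3.0 195.0
0.67 [ 0.45  0.78  2.39  3.63  1.59 -1.36] tcp [612. 130. 228.] lowest [-60.  16. 175.] hxmax [-17.  85. 238.] y -2.0 190.0
0.83 [ 0.49  0.91  2.41  3.69  1.66 -1.38] tcp [586. 124. 176.] lowest [-88.   5. 135.] hxmax [-41.  79. 189.] y -5.0 182.0
1.0 [ 0.53  1.03  2.43  3.74  1.74 -1.39] tcp [558. 115. 132.] lowest [-118.   -9.  103.] hxmax [-69.  70. 147.] y -9.0 169.0
```

```bash
python3 - <<'E'
from path import *
q0=ctrl.get_obs()['qpos']
g=ik(*goal(-70,80,135),[[.4,1,2.4,3.6,1.7,-1.6]])[0]
def seg(a,b,n):
    for t in np.linspace(0,1,n):
        q=a+(b-a)*t;p,r,zm,xm,hc=chk(q); i=hc[:,0].argmax();j=hc[:,2].argmin(); print(t.round(2),q.round(2),'tcp',p.round(0),'lowest',hc[j].round(),'hxmax',hc[i].round(0), 'y',hc[:,1].min().round(),hc[:,1].max().round())
u,c=q23(330,440); print(u,c)
A=np.array([-.5,*u,.27,.6,-.66])
seg(q0,A,3);print();seg(A,g,16)
np.save('wp.npy',[A,g])
E
```

```text
[0.15990071 2.31175456] 1.2229631872751715e-20
0.0 [-0.52  0.24  2.01  0.27  0.59 -0.66] tcp [ 524. -230.  170.] lowest [ -66. -254.  199.] hxmax [  12. -229.  275.] y -303.0 -229.0
0.5 [-0.51  0.2   2.16  0.27  0.59 -0.66] tcp [ 438. -173.  131.] lowest [-153. -230.  162.] hxmax [ -67. -257.  229.] y -263.0 -183.0
1.0 [-0.5   0.16  2.31  0.27  0.6  -0.66] tcp [ 346. -116.  102.] lowest [-245. -182.  133.] hxmax [-152. -210.  189.] y -223.0 -137.0

0.0 [-0.5   0.16  2.31  0.27  0.6  -0.66] tcp [ 346. -116.  102.] lowest [-245. -182.  133.] hxmax [-152. -210.  189.] y -223.0 -137.0
0.07 [-0.43  0.22  2.32  0.5   0.68 -0.71] tcp [348. -34.  91.] lowest [-247. -104.  120.] hxmax [-151.  -77.  185.] y -182.0 -64.0
0.13 [-0.36  0.28  2.33  0.73  0.75 -0.76] tcp [354.  46.  93.] lowest [-247.  -28.  118.] hxmax [-147.  -19.  182.] y -139.0 5.0
0.2 [-0.29  0.33  2.34  0.96  0.83 -0.81] tcp [364. 119. 104.] lowest [-224.   38.  124.] hxmax [-140.   33.  185.] y -97.0 68.0
0.27 [-0.23  0.39  2.34  1.2   0.9  -0.85] tcp [380. 182. 122.] lowest [-214.   99.  136.] hxmax [-130.   78.  191.] y -5
[... 683 characters left out ...]
tcp [549. 294. 172.] lowest [-72. 145. 120.] hxmax [-41. 135. 186.] y 50.0 268.0
0.73 [ 0.25  0.8   2.4   2.82  1.43 -1.2 ] tcp [569. 271. 160.] lowest [-66. 127. 108.] hxmax [-39. 112. 175.] y 41.0 265.0
0.8 [ 0.32  0.86  2.41  3.05  1.51 -1.24] tcp [580. 239. 146.] lowest [-67.  99.  98.] hxmax [-44. 178. 161.] y 28.0 253.0
0.87 [ 0.39  0.91  2.41  3.28  1.58 -1.29] tcp [582. 200. 135.] lowest [-76.  66.  92.] hxmax [-44. 144. 150.] y 15.0 232.0
0.93 [ 0.46  0.97  2.42  3.51  1.66 -1.34] tcp [575. 158. 129.] lowest [-94.  28.  92.] hxmax [-52. 107. 144.] y 2.0 203.0
1.0 [ 0.53  1.03  2.43  3.74  1.74 -1.39] tcp [558. 115. 132.] lowest [-118.   -9.  103.] hxmax [-69.  70. 147.] y -9.0 169.0
```

```bash
cat > wpath.py <<'E'
from path import *
A,g=np.load('wp.npy')
def mid(t):
    q=A+(g-A)*t
    p=np.array([0,312.3])+563.1*np.array([np.sin(q[1]),np.cos(q[1])])+Ry(q[1]+q[2]).apply([77.5,0,484.9])[[0,2]]
    b=40*np.sin(np.pi*min(1,t/.95))**1 if t<.95 else 0
    u,c=q23(p[0]-b,p[1]); q=q.copy(); q[1:3]=u; return q,c
def nxt(ts,f):
    o=ctrl.get_obs(); p,r=o['ee_pos'],R.from_rotvec(o['orientation'])
    for t in ts:
        q=f(t); p1,r1=fk(q); d=r.inv().apply(p1-p); w=(r.inv()*r1).as_rotvec()
        print([*d.round(1).tolist(),*w.round(3).tolist()], round(float(abs(d).max()),1)); p,r=p1,r1
E
python3 - <<'E'
from wpath import *
for t in np.linspace(0,1,16):
    q,c=mid(t);p,r,zm,xm,hc=chk(q); i=hc[:,0].argmax();j=hc[:,2].argmin(); print(t.round(2),q.round(2),round(c,4),'tcp',p.round(0),'lowest',hc[j].round(),'hxmax',hc[i].round(0))
q0=ctrl.get_obs()['qpos']
nxt(np.linspace(0,1,8)[1:],lambda t:q0+(A-q0)*t)
E
```

```text
0.0 [-0.5   0.16  2.31  0.27  0.6  -0.66] 0.0 tcp [ 346. -116.  102.] lowest [-245. -182.  133.] hxmax [-152. -210.  189.]
0.07 [-0.43  0.21  2.34  0.5   0.68 -0.71] 0.0 tcp [339. -29.  91.] lowest [-257. -100.  120.] hxmax [-161.  -73.  185.]
0.13 [-0.36  0.26  2.36  0.73  0.75 -0.76] 0.0 tcp [333.  54.  93.] lowest [-248.  -25.  119.] hxmax [-166.  -13.  181.]
0.2 [-0.29  0.31  2.38  0.96  0.83 -0.81] 0.0 tcp [333. 128. 105.] lowest [-254.   45.  125.] hxmax [-169.   40.  183.]
0.27 [-0.23  0.37  2.41  1.2   0.9  -0.85] 0.0 tcp [340. 192. 122.] lowest [-189.   36.  135.] hxmax [-167.   83.  187.]
0.33 [-0.16  0.43  2.42  1.43  0.98 -0.9 ] 0.0 tcp [355. 241. 141.] lowest [-188.   80.  134.] hxmax [-159.  117.  192.]
0.4 [-0.09  0.5   2.44  1.66  1.05 -0.95] 0.0 tcp [379. 277. 156.] lowest [-180.  114.  133.] hxmax [-146.  139.  194.]
0.47 [-0.02  0.57  2.45  1.89  1.13 -1.  ] 0.0 tcp [409. 298. 164.] lowest [-167.  135.  129.] hxmax [-129.  150.  191.]
0.53 [ 0.05  0.63  2.45  2.12  1.21 -1.05] 0.0 tcp [443. 306. 165.] lowest [-150.  146.  122.] hxmax [-111.  151.  184.]
0.6 [ 0.12 
[... 410 characters left out ...]
owest [-91.  89.  84.] hxmax [-64. 169. 144.]
0.87 [ 0.39  0.93  2.44  3.28  1.58 -1.29] 0.0 tcp [570. 195. 124.] lowest [-89.  59.  84.] hxmax [-55. 139. 140.]
0.93 [ 0.46  0.98  2.43  3.51  1.66 -1.34] 0.0 tcp [572. 157. 127.] lowest [-96.  27.  91.] hxmax [-54. 106. 142.]
1.0 [ 0.53  1.03  2.43  3.74  1.74 -1.39] 0.0 tcp [558. 115. 132.] lowest [-118.   -9.  103.] hxmax [-69.  70. 147.]
[14.3, -27.7, 2.4, 0.03, 0.015, 0.001] 27.7
[14.3, -27.9, 2.6, 0.03, 0.015, 0.001] 27.9
[14.3, -28.0, 2.9, 0.03, 0.015, 0.001] 28.0
[14.2, -28.2, 3.2, 0.03, 0.015, 0.001] 28.2
[14.1, -28.3, 3.5, 0.03, 0.015, 0.001] 28.3
[14.1, -28.5, 3.8, 0.03, 0.015, 0.001] 28.5
[14.0, -28.6, 4.1, 0.03, 0.015, 0.001] 28.6
```

Emit:
move_arm --pt "14 -28 2.5 0.03 0.015 0.001" --pt "14 -28 2.5 0.03 0.015 0.001" --pt "14 -28 3 0.03 0.015 0.001" --pt "14 -28 3 0.03 0.015 0.001" --pt "14 -28.5 3.5 0.03 0.015 0.001"

```text
t: 6.27
ee_pos: [398.0, -149.7, 114.3]
orientation: [2.211, 2.075, 0.288]
ft_force: [-0.2, -0.5, -0.1]
width: 0.3
```

Emit:
move_arm --pt "14 -28.5 4 0.03 0.015 0.001" --pt "14 -28.5 4 0.03 0.015 0.001" --pt "0 0 0 0 0 0"

```text
t: 6.52
ee_pos: [335.0, -111.2, 92.7]
orientation: [2.269, 2.137, 0.257]
ft_force: [-1.0, 0.4, -0.3]
width: 0.2
```

```bash
python3 - <<'E'
from wpath import *
from h import grab
for n in ('side','top','wrist'): grab(n,n+'10')
o=ctrl.get_obs(); print(o['t'],o['ee_pos'],o['qpos'],A)
nxt(np.linspace(0,.5,21)[1:],lambda t:mid(t)[0])
E
```

```text
6.6667 [ 341.75861365 -115.25433141   95.03870148] [-0.50324918  0.17449682  2.31783454  0.27475294  0.59089831 -0.66715973] [-0.5         0.15990071  2.31175456  0.27        0.6        -0.66      ]
[31.7, -0.6, 2.2, 0.009, 0.066, 0.029] 31.7
[31.4, -6.3, 8.4, 0.019, 0.07, 0.033] 31.4
[30.5, -6.6, 8.9, 0.019, 0.07, 0.033] 30.5
[29.5, -6.9, 9.3, 0.018, 0.069, 0.034] 29.5
[28.4, -6.9, 9.7, 0.018, 0.068, 0.035] 28.4
[27.2, -6.9, 10.0, 0.017, 0.067, 0.036] 27.2
[25.8, -6.6, 10.2, 0.015, 0.065, 0.037] 25.8
[24.5, -6.2, 10.4, 0.014, 0.064, 0.038] 24.5
[23.0, -5.6, 10.5, 0.011, 0.062, 0.039] 23.0
[21.5, -4.9, 10.5, 0.009, 0.061, 0.039] 21.5
[20.0, -4.0, 10.5, 0.006, 0.059, 0.04] 20.0
[18.5, -3.0, 10.4, 0.003, 0.057, 0.04] 18.5
[17.0, -1.9, 10.2, -0.0, 0.055, 0.04] 17.0
[15.5, -0.7, 10.0, -0.004, 0.053, 0.04] 15.5
[14.1, 0.6, 9.7, -0.008, 0.051, 0.04] 14.1
[12.7, 2.0, 9.4, -0.012, 0.049, 0.039] 12.7
[11.4, 3.3, 9.0, -0.016, 0.047, 0.037] 11.4
[10.2, 4.7, 8.6, -0.02, 0.045, 0.036] 10.2
[9.0, 6.0, 8.2, -0.024, 0.043, 0.034] 9.0
[7.9, 7.3, 7.7, -0.028, 0.041, 0.031] 7.9
```

View pics/side10.png

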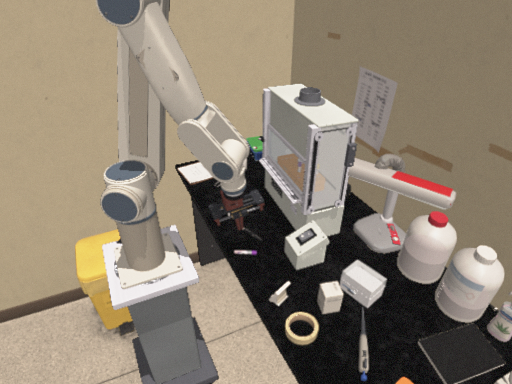

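View pics/top10.png

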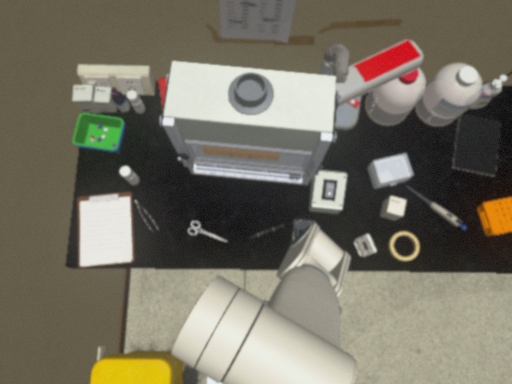

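```bash
python3 - <<'E'
from h import *
im=load('side10'); f=im['frame'][:,:,::-1]
cv2.imwrite('pics/s10.png',cv2.resize(f[80:230,250:350],None,fx=5,fy=4,interpolation=cv2.INTER_CUBIC)[:600])
t=load('top10'); cv2.imwrite('pics/t10.png',cv2.resize(t['frame'][:,:,::-1][140:200,165:225],None,fx=10,fy=10,interpolation=cv2.INTER_CUBIC))
E
```

```text
(no output)
```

View pics/s10.png

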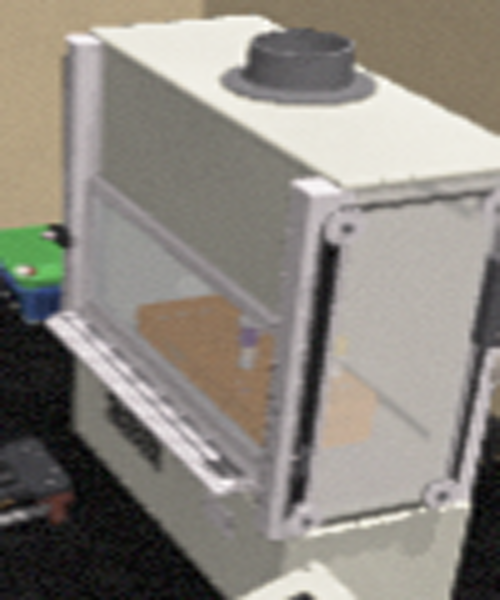

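View pics/t10.png

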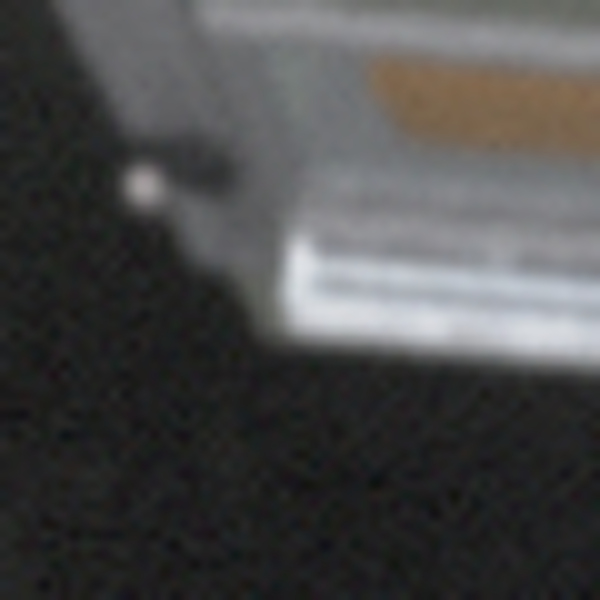

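```bash
python3 - <<'E'
from h import *
s=load('side10');t=load('top10')
def tri(a,b):
    o1,d1=ray(s,*a);o2,d2=ray(t,*b); d1/=np.linalg.norm(d1);d2/=np.linalg.norm(d2)
    A=np.c_[d1,-d2]; k=np.linalg.lstsq(A,o2-o1,rcond=None)[0]; p,q=o1+k[0]*d1,o2+k[1]*d2; return ((p+q)/2).round(1),np.linalg.norm(p-q).round(1)
print('lipL',tri((259.2,160),(193,173))); print('lipR',tri((292.8,202.5),(301.9,182.8)))
print('idx',tri((262,138.5),(184,157)))
for n,im,u0,v0 in(('side',s,262,138),('top',t,184,156)):
    for dv in range(-3,4): print(n,v0+dv,[(im['frame'][v0+dv,u0+du].mean().round().astype(int), pt(im,u0+du,v0+dv).round(0).astype(int).tolist()) for du in range(-6,7,2)])
# lip depth samples top
for u,v in [(200,170),(230,172),(260,175),(290,178)]: print(u,v,pt(t,u,v).round(1))
for u,v in [(265,165),(275,178),(285,191)]: print(u,v,pt(s,u,v).round(1))
E
```

```text
lipL (array([562. , 204.7, 185.1]), np.float64(5.0))
lipR (array([ 532. , -137.1,  187.7]), np.float64(1.8))
idx (array([582.6, 219.2, 279. ]), np.float64(3.7))
side 135 [(np.int64(153), [770, 662, 73]), (np.int64(158), [778, 652, 75]), (np.int64(151), [794, 659, 69]), (np.int64(137), [807, 658, 67]), (np.int64(155), [597, 224, 291]), (np.int64(163), [600, 211, 296]), (np.int64(143), [603, 200, 300])]
side 136 [(np.int64(142), [767, 658, 69]), (np.int64(130), [767, 631, 80]), (np.int64(62), [588, 245, 279]), (np.int64(81), [594, 238, 281]), (np.int64(159), [595, 220, 289]), (np.int64(160), [602, 215, 289]), (np.int64(142), [606, 205, 292])]
side 137 [(np.int64(114), [757, 635, 74]), (np.int64(114), [768, 632, 73]), (np.int64(71), [585, 239, 278]), (np.int64(45), [588, 226, 282]), (np.int64(151), [596, 224, 282]), (np.int64(162), [602, 215, 284]), (np.int64(149), [603, 199, 291])]
side 138 [(np.int64(110), [755, 631, 70]), (np.int64(140), [767, 630, 68]), (np.int64(156), [583, 236, 275]), (np.int64(39), [586, 221, 280]), (np.int64(141), [594, 218, 280]), (np.int64(160), [605, 221, 276
[... 1953 characters left out ...]
), [604, 213, 209])]
top 158 [(np.int64(143), [579, 238, 275]), (np.int64(138), [579, 232, 273]), (np.int64(76), [594, 234, 230]), (np.int64(59), [579, 220, 274]), (np.int64(56), [580, 215, 272]), (np.int64(71), [580, 209, 273]), (np.int64(93), [602, 214, 206])]
top 159 [(np.int64(127), [576, 238, 273]), (np.int64(131), [577, 233, 270]), (np.int64(90), [593, 235, 223]), (np.int64(80), [593, 229, 223]), (np.int64(67), [579, 216, 266]), (np.int64(80), [592, 216, 227]), (np.int64(95), [598, 213, 209])]
200 170 [569.5 183.7 185.8]
230 172 [563.9  89.1 186.4]
260 175 [553.9  -5.4 191.4]
290 178 [544.5 -99.1 194. ]
265 165 [565.2 149.4 188.2]
275 178 [556.7  43.2 184.7]
285 191 [542.9 -62.2 189.6]
```

```bash
sed -i 's/^yaw=-.07;O=np.array(\[587,33,0\])/yaw=-.085;O=np.array([587,31,0])/' path.py; python3 - <<'E'
from path import *
A,g=np.load('wp.npy')
g=ik(*goal(-70,80,133),[g])[0]; print(g); np.save('wp.npy',[A,g])
from wpath import *
for t in np.linspace(0,1,11):
    q,c=mid(t);p,r,zm,xm,hc=chk(q); i=hc[:,0].argmax();j=hc[:,2].argmin(); print(t.round(2),q.round(2),round(c,4),'tcp',p.round(0),'lowest',hc[j].round(),'hxmax',hc[i].round(0))
nxt(np.linspace(0,.5,17)[1:],lambda t:mid(t)[0])
E
```

```text
[ 0.53401593  1.03178131  2.42264009  3.76566301  1.7258242  -1.38906232]
0.0 [-0.5   0.16  2.31  0.27  0.6  -0.66] 0.0 tcp [ 346. -116.  102.] lowest [-242. -183.  133.] hxmax [-149. -211.  189.]
0.1 [-0.4   0.23  2.35  0.62  0.71 -0.73] 0.0 tcp [337.  13.  91.] lowest [-261.  -62.  118.] hxmax [-162.  -43.  182.]
0.2 [-0.29  0.31  2.38  0.97  0.83 -0.81] 0.0 tcp [335. 129. 105.] lowest [-253.   43.  125.] hxmax [-168.   39.  183.]
0.3 [-0.19  0.4   2.41  1.32  0.94 -0.88] 0.0 tcp [350. 218. 132.] lowest [-188.   59.  135.] hxmax [-163.  101.  190.]
0.4 [-0.09  0.5   2.44  1.67  1.05 -0.95] 0.0 tcp [382. 277. 155.] lowest [-179.  113.  133.] hxmax [-145.  138.  194.]
0.5 [ 0.02  0.6   2.45  2.02  1.16 -1.02] 0.0 tcp [430. 304. 165.] lowest [-158.  141.  126.] hxmax [-119.  151.  188.]
0.6 [ 0.12  0.7   2.45  2.37  1.28 -1.1 ] 0.0 tcp [482. 302. 158.] lowest [-131.  145.  111.] hxmax [-92. 142. 173.]
0.7 [ 0.22  0.79  2.45  2.72  1.39 -1.17] 0.0 tcp [529. 275. 141.] lowest [-106.  126.   94.] hxmax [-71. 115. 158.]
0.8 [ 0.33  0.88  2.44  3.07  1.5  -1.24] 0.0 tcp [562. 230. 126.] lo
[... 288 characters left out ...]
 3.9, 0.014, 0.084, 0.037] 39.8
[39.0, -7.5, 10.4, 0.023, 0.088, 0.041] 39.0
[37.6, -8.1, 11.1, 0.023, 0.087, 0.042] 37.6
[35.9, -8.3, 11.7, 0.022, 0.085, 0.044] 35.9
[33.9, -8.1, 12.2, 0.02, 0.083, 0.045] 33.9
[31.8, -7.7, 12.6, 0.018, 0.081, 0.047] 31.8
[29.6, -7.0, 12.9, 0.015, 0.079, 0.048] 29.6
[27.3, -5.9, 13.0, 0.011, 0.076, 0.049] 27.3
[24.9, -4.6, 13.0, 0.007, 0.073, 0.05] 24.9
[22.5, -3.0, 12.8, 0.002, 0.07, 0.051] 22.5
[20.2, -1.2, 12.6, -0.004, 0.067, 0.051] 20.2
[17.9, 0.8, 12.2, -0.01, 0.064, 0.05] 17.9
[15.7, 2.9, 11.7, -0.016, 0.06, 0.049] 15.7
[13.6, 5.0, 11.1, -0.022, 0.057, 0.046] 13.6
[11.7, 7.1, 10.4, -0.028, 0.054, 0.043] 11.7
[10.0, 9.1, 9.7, -0.035, 0.051, 0.039] 10.0
```

Emit:
move_arm --pt "40 -1.5 4 0.014 0.084 0.037" --pt "39 -7.5 10.5 0.023 0.088 0.041" --pt "37.5 -8 11 0.023 0.087 0.042" --pt "36 -8 11.5 0.022 0.085 0.044" --pt "34 -8 12 0.02 0.083 0.045"

```text
t: 7.08
ee_pos: [348.2, 80.0, 99.8]
orientation: [-2.149, -1.675, -0.592]
ft_force: [-0.0, 0.1, -0.4]
width: 0.5
```

```bash
cat > step.py <<'E'
from wpath import *
import sys
o=ctrl.get_obs(); p,r=o['ee_pos'],R.from_rotvec(o['orientation'])
ts=np.linspace(0,1,201); c=[np.linalg.norm(fk(mid(t)[0])[0]-p)/100+(r.inv()*fk(mid(t)[0])[1]).magnitude()*2 for t in ts]
t0=ts[np.argmin(c)]; print('t',o['t'],'at',t0,min(c).round(3),o['qpos'].round(2),p.round(0))
n=int(sys.argv[1]); dt=float(sys.argv[2])
nxt([min(1,t0+dt*(i+1)) for i in range(n)],lambda t:mid(t)[0])
E
python3 step.py 10 .032
```

```text
t 7.0833 at 0.155 0.181 [-0.34  0.28  2.35  0.83  0.78 -0.78] [348.  80. 100.]
[27.3, -21.3, 14.3, 0.032, 0.069, 0.044] 27.3
[30.3, -7.1, 13.2, 0.015, 0.081, 0.049] 30.3
[27.9, -6.0, 13.3, 0.011, 0.078, 0.051] 27.9
[25.4, -4.6, 13.3, 0.007, 0.075, 0.052] 25.4
[22.9, -2.9, 13.1, 0.002, 0.072, 0.052] 22.9
[20.5, -1.0, 12.8, -0.004, 0.068, 0.052] 20.5
[18.1, 1.1, 12.4, -0.01, 0.065, 0.051] 18.1
[15.8, 3.3, 11.9, -0.017, 0.061, 0.049] 15.8
[13.6, 5.5, 11.2, -0.024, 0.058, 0.047] 13.6
[11.7, 7.6, 10.6, -0.03, 0.055, 0.044] 11.7
```

Emit:
move_arm --pt "27 -21 14 0.032 0.069 0.044" --pt "30 -7 13 0.015 0.081 0.049" --pt "28 -6 13 0.011 0.078 0.051" --pt "25.5 -4.5 13 0.007 0.075 0.052" --pt "23 -3 13 0.002 0.072 0.052"

```text
t: 7.5
ee_pos: [365.4, 230.7, 138.3]
orientation: [-2.007, -1.175, -0.806]
ft_force: [-0.2, -0.7, -0.2]
width: 0.2
```

Emit:
move_arm --pt "20.5 -1 13 -0.004 0.068 0.052" --pt "18 1 12.5 -0.01 0.065 0.051" --pt "16 3.5 12 -0.017 0.061 0.049" --pt "13.5 5.5 11 -0.024 0.058 0.047" --pt "11.5 7.5 10.5 -0.03 0.055 0.044"

```text
t: 7.92
ee_pos: [442.7, 301.3, 167.0]
orientation: [-1.963, -0.7, -1.021]
ft_force: [-0.1, 1.1, 0.0]
width: 0.4
```

```bash
python3 step.py 12 .032
```

```text
t 7.9167 at 0.51 0.187 [ 0.    0.59  2.41  1.97  1.15 -1.  ] [443. 301. 167.]
[2.1, 5.4, 9.1, -0.07, 0.07, 0.068] 9.1
[6.8, 13.5, 8.1, -0.049, 0.047, 0.028] 13.5
[5.7, 14.9, 7.2, -0.054, 0.044, 0.022] 14.9
[4.8, 16.1, 6.3, -0.058, 0.043, 0.015] 16.1
[4.1, 17.0, 5.4, -0.062, 0.041, 0.009] 17.0
[3.6, 17.6, 4.4, -0.065, 0.04, 0.002] 17.6
[3.2, 18.0, 3.4, -0.067, 0.039, -0.005] 18.0
[3.1, 18.2, 2.3, -0.069, 0.039, -0.012] 18.2
[3.2, 18.3, 1.2, -0.07, 0.039, -0.018] 18.3
[3.4, 18.2, 0.1, -0.071, 0.039, -0.024] 18.2
[3.7, 18.0, -1.1, -0.071, 0.039, -0.03] 18.0
[4.2, 17.9, -2.3, -0.072, 0.039, -0.036] 17.9
```

Emit:
move_arm --pt "2 5.5 6 -0.07 0.07 0.068" --pt "6.5 13.5 7 -0.049 0.047 0.028" --pt "5.5 15 7 -0.054 0.044 0.022" --pt "5 16 6 -0.058 0.043 0.015" --pt "4 17 5 -0.062 0.041 0.009"

```text
t: 8.33
ee_pos: [525.7, 279.5, 144.3]
orientation: [-2.064, -0.274, -1.319]
ft_force: [-0.4, 0.3, 0.0]
width: 0.3
```

```bash
python3 step.py 11 .032
```

```text
t 8.3333 at 0.685 0.071 [ 0.18  0.77  2.44  2.62  1.36 -1.16] [526. 279. 144.]
[1.2, 15.6, 2.4, -0.083, 0.046, 0.005] 15.6
[3.2, 18.1, 2.9, -0.068, 0.039, -0.008] 18.1
[3.1, 18.3, 1.8, -0.07, 0.039, -0.015] 18.3
[3.2, 18.2, 0.7, -0.071, 0.039, -0.021] 18.2
[3.5, 18.1, -0.5, -0.071, 0.039, -0.027] 18.1
[3.9, 18.0, -1.7, -0.072, 0.039, -0.033] 18.0
[4.5, 17.8, -2.9, -0.072, 0.039, -0.038] 17.8
[5.2, 17.7, -4.1, -0.071, 0.039, -0.043] 17.7
[2.9, 19.5, -8.0, -0.072, 0.031, -0.052] 19.5
[2.3, 17.3, -8.1, -0.06, 0.025, -0.05] 17.3
[0.0, 0.0, 0.0, 0.0, 0.0, 0.0] 0.0
```

Emit:
move_arm --pt "1 15.5 2 -0.083 0.046 0.005" --pt "3 18 2.5 -0.068 0.039 -0.008" --pt "3 18 1.5 -0.07 0.039 -0.015" --pt "3 18 0.5 -0.071 0.039 -0.021" --pt "3.5 18 -0.5 -0.071 0.039 -0.027"

```text
t: 8.75
ee_pos: [578.2, 203.2, 117.9]
orientation: [-2.216, 0.003, -1.729]
ft_force: [0.7, 0.4, 0.1]
width: 0.4
```

```bash
python3 step.py 6 .032; python3 - <<'E'
from h import *
for n in ('side','top','wrist'): grab(n,n+'11')
E
```

```text
t 8.75 at 0.855 0.09 [ 0.38  0.93  2.41  3.26  1.56 -1.28] [578. 203. 118.]
[7.0, 18.0, -9.5, -0.072, 0.036, -0.038] 18.0
[4.7, 17.7, -3.3, -0.072, 0.039, -0.04] 17.7
[5.3, 17.7, -4.6, -0.071, 0.039, -0.045] 17.7
[2.1, 20.3, -9.3, -0.072, 0.028, -0.056] 20.3
[1.5, 11.0, -5.0, -0.038, 0.016, -0.032] 11.0
[0.0, 0.0, 0.0, 0.0, 0.0, 0.0] 0.0
```

View pics/wrist11.png

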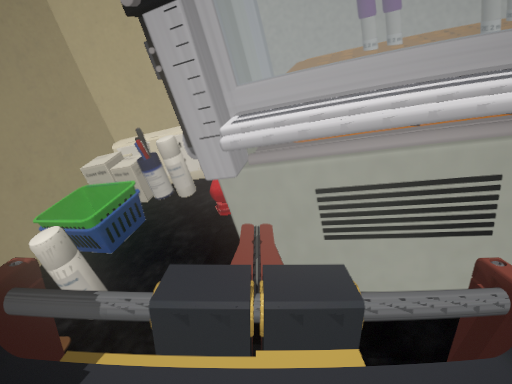

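View pics/top11.png

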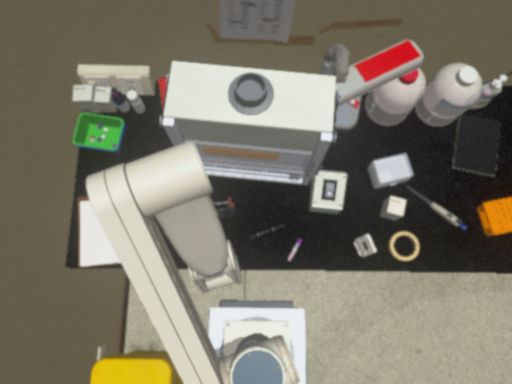

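View pics/side11.png

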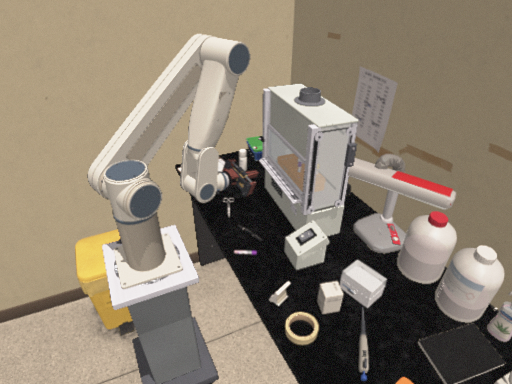

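The wrist view now shows the lip's left end at about (230,135), the left post's scale at (185,80) and part of the black index near (140,5). The top and side views show the bystanders clear. I'll finish the approach pose.

Emit:
move_arm --pt "7 18 -9.5 -0.072 0.036 -0.038" --pt "4.5 17.5 -3.5 -0.072 0.039 -0.04" --pt "5 17.5 -4.5 -0.071 0.039 -0.045" --pt "2 20 -9.5 -0.072 0.028 -0.056" --pt "1.5 11 -5 -0.038 0.016 -0.032"

```text
t: 9.32
ee_pos: [561.6, 115.6, 130.1]
orientation: [2.288, -0.099, 2.076]
ft_force: [-1.3, 0.1, -0.7]
width: 0.5
```

```bash
python3 - <<'E'
from path import *
from h import *
grab('wrist','wrist12'); grab('side','side12')
o=ctrl.get_obs(); p=o['ee_pos'];r=R.from_rotvec(o['orientation'])
print(o['t'],p,o['qpos'].round(2),o['ft_force'].round(1)); print('rot err to GR',(r.inv()*GR).as_rotvec().round(3)); print('tip hood',H.inv().apply(p+r.apply([0,0,-35])-O).round(1))
print('hood axes in tool', r.inv().apply(H.apply(np.eye(3))).round(3).tolist())
w=load('wrist12')
for u in (150,250,350,450):
    print(u,[(v,*H.inv().apply(pt(w,u,v)-O).round(0).astype(int)) for v in range(60,230,8)])
E
```

```text
9.4167 [561.68553006 116.82400913 129.49144473] [ 0.53  1.03  2.42  3.75  1.72 -1.39] [-0.5  0.2  0.2]
rot err to GR [-0.008 -0.001 -0.007]
tip hood [-67.3  83.1 133. ]
hood axes in tool [[0.099, 0.007, 0.995], [-0.007, -1.0, 0.008], [0.995, -0.008, -0.099]]
150 [(60, np.int64(4), np.int64(159), np.int64(241)), (68, np.int64(5), np.int64(159), np.int64(235)), (76, np.int64(3), np.int64(160), np.int64(230)), (84, np.int64(5), np.int64(161), np.int64(224)), (92, np.int64(5), np.int64(162), np.int64(218)), (100, np.int64(3), np.int64(162), np.int64(213)), (108, np.int64(4), np.int64(163), np.int64(207)), (116, np.int64(1), np.int64(163), np.int64(201)), (124, np.int64(1), np.int64(163), np.int64(195)), (132, np.int64(-11), np.int64(160), np.int64(191)), (140, np.int64(-33), np.int64(152), np.int64(190)), (148, np.int64(-37), np.int64(151), np.int64(185)), (156, np.int64(-39), np.int64(151), np.int64(180)), (164, np.int64(66), np.int64(193), np.int64(145)), (172, np.int64(18), np.int64(175), np.int64(152)), (180, np.int64(12), np.int64(174), np.int64(146)), (188, np.int64(6), np.int64(17
[... 2853 characters left out ...]
nt64(1), np.int64(-68), np.int64(195)), (132, np.int64(-9), np.int64(-63), np.int64(191)), (140, np.int64(-33), np.int64(-48), np.int64(190)), (148, np.int64(-37), np.int64(-46), np.int64(185)), (156, np.int64(-36), np.int64(-48), np.int64(179)), (164, np.int64(51), np.int64(-112), np.int64(148)), (172, np.int64(15), np.int64(-88), np.int64(151)), (180, np.int64(11), np.int64(-87), np.int64(146)), (188, np.int64(7), np.int64(-85), np.int64(140)), (196, np.int64(5), np.int64(-86), np.int64(133)), (204, np.int64(6), np.int64(-88), np.int64(125)), (212, np.int64(7), np.int64(-92), np.int64(116)), (220, np.int64(4), np.int64(-91), np.int64(110)), (228, np.int64(5), np.int64(-94), np.int64(101))]
```

View pics/wrist12.png

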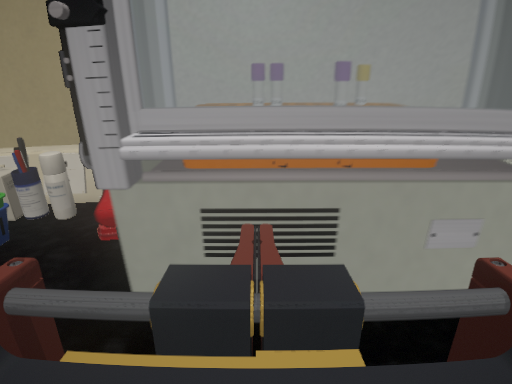

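Emit:
move_arm --pt "1.5 0 15 -0.008 0 -0.007" --pt "1.5 0 16 0 0 0" --pt "1.5 0 14 0 0 0" --pt "12 0 -1 0 0 0" --pt "0 0 0 0 0 0"

```text
t: 9.83
ee_pos: [612.7, 117.7, 141.2]
orientation: [2.306, -0.091, 2.077]
ft_force: [-1.2, -0.0, -0.4]
width: 0.4
```

```bash
cat > st.py <<'E'
from path import *
from h import *
import sys
t=sys.argv[1]
grab('wrist','wrist'+t)
if len(sys.argv)>2: grab('side','side'+t); grab('top','top'+t)
o=ctrl.get_obs(); p=o['ee_pos'];r=R.from_rotvec(o['orientation'])
print(o['t'],p.round(1),o['qpos'].round(2),o['ft_force'].round(1)); print('rot err to GR',(r.inv()*GR).as_rotvec().round(3)); print('tip hood',H.inv().apply(p+r.apply([0,0,-35])-O).round(1))
print('hood axes in tool', r.inv().apply(H.apply(np.eye(3))).round(3).tolist())
w=load('wrist'+t)
for u in (130,150,170,330,370):
    a=np.array([H.inv().apply(pt(w,u,v)-O) for v in range(60,230)]); k=(a[:,0]>-34)&(a[:,0]<-12)&(a[:,2]>150); f=(a[:,0]<-34)&(a[:,0]>-44)&(abs(a[:,1])<175)
    print(u,'lip top',np.median(a[k,2]).round(1) if k.any() else None,k.sum(),'front z',a[f,2].min().round() if f.any() else None,a[f,2].max().round() if f.any() else None)
E
python3 st.py 13 1
```

```text
9.9833 [611.7 117.6 139.5] [ 0.44  0.94  2.35  3.65  1.6  -1.49] [ 0.  -0.5 -0.3]
rot err to GR [-0.017  0.006 -0.009]
tip hood [-17.5  87.8 143.2]
hood axes in tool [[0.106, 0.016, 0.994], [-0.009, -1.0, 0.017], [0.994, -0.01, -0.106]]
130 lip top 190.5 22 front z 179.0 186.0
150 lip top 190.6 21 front z 179.0 186.0
170 lip top 191.1 23 front z 178.0 186.0
330 lip top 190.7 22 front z 178.0 186.0
370 lip top 190.6 21 front z 178.0 187.0
```

View pics/wrist13.png

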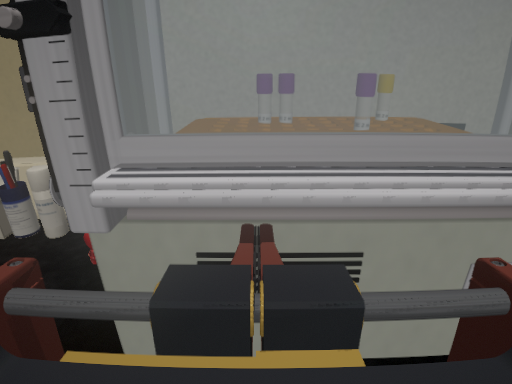

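```bash
python3 - <<'E'
from path import *
from h import *
w=load('wrist13'); cv2.imwrite('pics/ix13.png',cv2.resize(w['frame'][:70,0:110,::-1],None,fx=7,fy=7,interpolation=cv2.INTER_CUBIC))
for v in range(4,48,4): print(v,[(u,int(w['frame'][v,u].mean()),*map(int,H.inv().apply(pt(w,u,v)-O).round(0))) for u in range(4,84,8)])
E
```

```text
4 [(4, 18, -20, 209, 278), (12, 19, -21, 203, 277), (20, 14, -21, 199, 277), (28, 16, -20, 195, 277), (36, 15, -23, 189, 275), (44, 17, -23, 185, 275), (52, 18, -22, 181, 275), (60, 9, -17, 181, 276), (68, 72, -4, 185, 278), (76, 73, 5, 185, 280)]
8 [(4, 100, -28, 203, 274), (12, 81, -24, 201, 275), (20, 15, -19, 201, 275), (28, 15, -21, 195, 275), (36, 14, -23, 189, 274), (44, 16, -22, 186, 274), (52, 17, -24, 181, 273), (60, 21, -17, 181, 274), (68, 70, -4, 185, 277), (76, 72, 3, 184, 278)]
12 [(4, 96, -29, 202, 273), (12, 92, -27, 200, 272), (20, 77, -20, 201, 274), (28, 16, -22, 195, 273), (36, 16, -23, 190, 272), (44, 16, -22, 186, 272), (52, 16, -23, 182, 271), (60, 19, -23, 178, 271), (68, 50, -5, 184, 274), (76, 73, 2, 184, 275)]
16 [(4, 97, -27, 204, 271), (12, 75, -27, 200, 271), (20, 80, -23, 199, 271), (28, 17, -22, 195, 271), (36, 17, -24, 190, 270), (44, 17, -22, 187, 270), (52, 16, -23, 182, 270), (60, 11, -21, 180, 270), (68, 13, -14, 179, 271), (76, 74, 3, 185, 274)]
20 [(4, 99, -28, 204, 269), (12, 66, -26, 201, 269), (20, 63, -23, 200, 269), (28, 16, -21, 197, 269)
[... 967 characters left out ...]
20, 204, 263), (28, 15, -15, 203, 263), (36, 16, -168, 85, 239), (44, 56, -10, 197, 263), (52, 100, -10, 193, 263), (60, 119, -10, 188, 262), (68, 101, -7, 185, 262), (76, 77, -1, 184, 263)]
40 [(4, 105, 351, 533, 318), (12, 103, 350, 516, 317), (20, 17, -6, 215, 263), (28, 118, -9, 208, 262), (36, 119, -9, 203, 262), (44, 118, -9, 198, 261), (52, 121, -9, 194, 261), (60, 80, -11, 188, 260), (68, 107, -8, 186, 260), (76, 78, -2, 185, 261)]
44 [(4, 105, 349, 534, 312), (12, 105, 349, 518, 310), (20, 24, -2, 219, 262), (28, 118, -10, 207, 260), (36, 120, -10, 203, 260), (44, 118, -11, 197, 259), (52, 123, -11, 193, 259), (60, 120, -9, 190, 259), (68, 111, -9, 185, 258), (76, 79, -4, 184, 259)]
```

View pics/ix13.png

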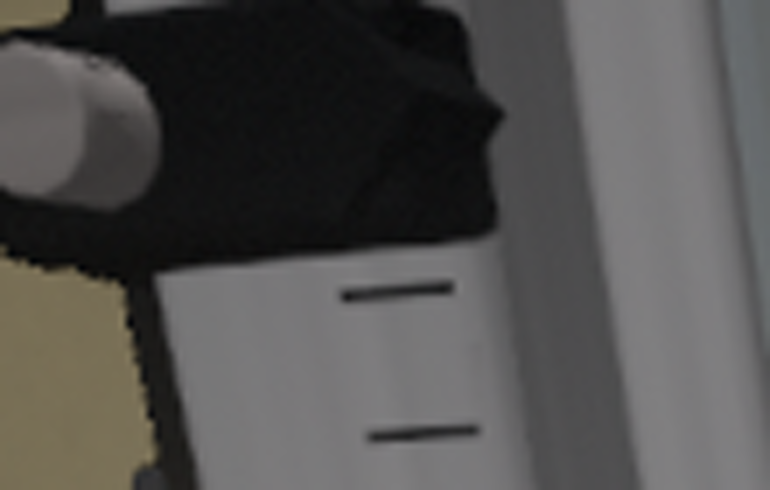

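Emit:
move_arm --pt "8 0 -0.8 -0.008 0.003 -0.005" --pt "8 0 -1 -0.008 0.003 -0.004" --pt "5 0 -0.5 0 0 0" --pt "4 0 -0.4 0 0 0" --pt "3 0 -0.3 0 0 0"

```text
t: 10.4
ee_pos: [610.4, 118.1, 166.8]
orientation: [2.293, -0.093, 2.061]
ft_force: [1.2, -0.9, -2.4]
width: 0.4
```

```bash
python3 st.py 14; python3 - <<'E'
from path import *
from h import *
w=load('wrist13'); n=H.apply([1,0,0])
for x in(-20,-22): print(H.inv().apply(plane(w,71.4,16,n,n@O+x)-O).round(1))
E
```

```text
10.45 [610.4 118.1 167.5] [ 0.46  0.86  2.37  3.68  1.54 -1.53] [0.8 0.2 0.3]
rot err to GR [-0.002  0.005  0.003]
tip hood [-18.9  88.8 171.1]
hood axes in tool [[0.105, 0.002, 0.994], [0.003, -1.0, 0.002], [0.994, 0.002, -0.105]]
130 lip top 197.6 25 front z 190.0 193.0
150 lip top 197.9 25 front z 190.0 193.0
170 lip top 197.9 24 front z 190.0 193.0
330 lip top 197.7 26 front z 190.0 193.0
370 lip top 197.5 25 front z 190.0 192.0
[-20.  174.  269.3]
[-22.  172.8 268.8]
```

Emit:
move_arm --pt "6 0 -0.6 0 0 0" --pt "6 0 -0.6 0 0 0" --pt "6 0 -0.6 0 0 0" --pt "6 0 -0.6 0 0 0" --pt "5 0 -0.5 0 0 0"

```text
t: 10.87
ee_pos: [610.2, 118.3, 197.4]
orientation: [2.296, -0.091, 2.057]
ft_force: [0.7, -0.4, -2.8]
width: 0.4
```

```bash
python3 st.py 15
```

```text
10.9167 [610.2 118.3 198.6] [ 0.46  0.76  2.39  3.68  1.47 -1.57] [-0.2  1.3  0.6]
rot err to GR [-0.002  0.008  0.003]
tip hood [-19.1  88.9 202.3]
hood axes in tool [[0.107, 0.003, 0.994], [0.003, -1.0, 0.002], [0.994, 0.003, -0.107]]
130 lip top 228.6 26 front z 220.0 223.0
150 lip top 228.5 25 front z 220.0 223.0
170 lip top 228.8 24 front z 220.0 226.0
330 lip top 228.6 24 front z 221.0 224.0
370 lip top 228.3 25 front z 221.0 224.0
```

Emit:
move_arm --pt "6 0 -0.6 0 0.004 0" --pt "6 0 -0.6 0 0.004 0" --pt "6 0 -0.6 0 0 0" --pt "5 0 -0.5 0 0 0" --pt "4 0 -0.4 0 0 0"

```text
t: 11.33
ee_pos: [610.2, 118.4, 228.2]
orientation: [2.286, -0.091, 2.069]
ft_force: [1.2, 0.0, -2.0]
width: 0.1
```

```bash
python3 st.py 16 1; python3 - <<'E'
from path import *
from h import *
w=load('wrist16'); cv2.imwrite('pics/ix16.png',cv2.resize(w['frame'][40:180,0:160,::-1],None,fx=4.5,fy=4.2,interpolation=cv2.INTER_CUBIC))
E
```

```text
11.4833 [610.4 118.5 228.5] [ 0.46  0.68  2.4   3.69  1.42 -1.61] [-0.7  0.3 -0.4]
rot err to GR [-0.003 -0.002  0.003]
tip hood [-19.   89.1 232. ]
hood axes in tool [[0.098, 0.003, 0.995], [0.003, -1.0, 0.003], [0.995, 0.002, -0.098]]
130 lip top 258.8 26 front z 250.0 253.0
150 lip top 258.8 25 front z 250.0 254.0
170 lip top 258.8 24 front z 251.0 256.0
330 lip top 258.7 25 front z 251.0 254.0
370 lip top 258.8 23 front z 251.0 254.0
```

View pics/ix16.png

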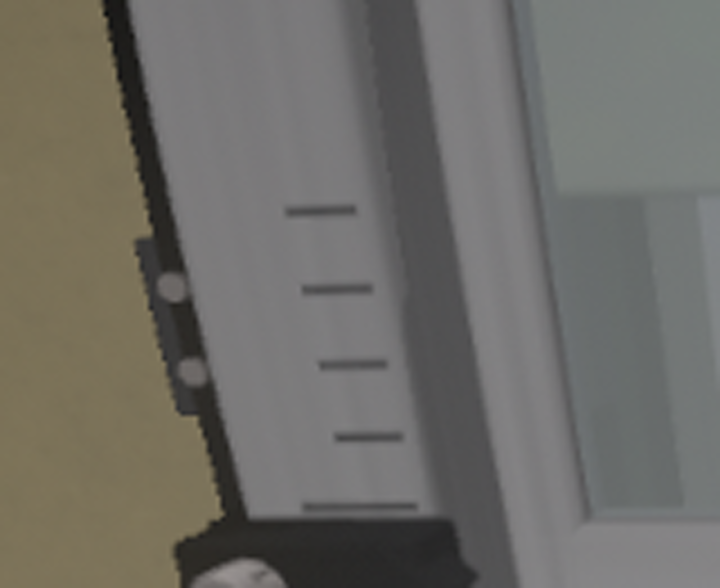

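```bash
python3 - <<'E'
from path import *
from h import *
w=load('wrist16'); cv2.imwrite('pics/ix16b.png',cv2.resize(w['frame'][150:240,20:150,::-1],None,fx=6,fy=6,interpolation=cv2.INTER_CUBIC))
E
```

```text
(no output)
```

View pics/ix16b.png

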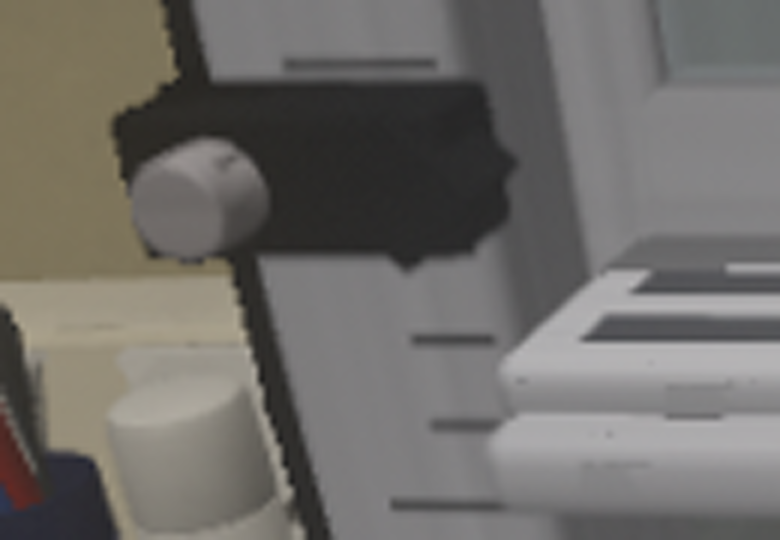

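```bash
python3 - <<'E'
from path import *
from h import *
w=load('wrist16'); n=H.apply([1,0,0])
print('idx ray',H.inv().apply(plane(w,105.8,176.8,n,n@O-20)-O).round(1))
for v in range(164,194,4): print(v,[(u,*map(int,H.inv().apply(pt(w,u,v)-O).round(0))) for u in range(80,110,5)])
print('lip profile u=110,125');
for u in(112,125,140): print([(v,*map(int,H.inv().apply(pt(w,u,v)-O).round(0))) for v in range(188,238,3)])
E
```

```text
idx ray [-20.  174.5 273.7]
164 [(80, -12, 193, 279), (85, -12, 190, 279), (90, -13, 187, 279), (95, -13, 183, 279), (100, -9, 183, 278), (105, 0, 184, 276)]
168 [(80, -20, 189, 279), (85, -19, 186, 279), (90, -19, 183, 279), (95, -17, 182, 278), (100, -12, 181, 277), (105, 0, 185, 273)]
172 [(80, -22, 188, 277), (85, -22, 185, 277), (90, -20, 183, 277), (95, -18, 181, 276), (100, -14, 181, 275), (105, -2, 184, 271)]
176 [(80, -23, 188, 275), (85, -23, 185, 275), (90, -21, 183, 275), (95, -20, 181, 274), (100, -16, 180, 273), (105, -2, 185, 268)]
180 [(80, -22, 189, 273), (85, -23, 186, 273), (90, -23, 182, 273), (95, -22, 180, 273), (100, -18, 179, 271), (105, -3, 185, 266)]
184 [(80, -22, 189, 270), (85, -23, 186, 270), (90, -23, 183, 270), (95, -22, 180, 270), (100, -16, 181, 268), (105, -4, 185, 264)]
188 [(80, -22, 190, 268), (85, -22, 187, 268), (90, -23, 184, 268), (95, -20, 182, 267), (100, -16, 182, 265), (105, -5, 185, 261)]
192 [(80, -20, 192, 265), (85, -21, 188, 265), (90, -22, 185, 265), (95, -20, 183, 265), (100, -9, 186, 260), (105, -5, 186, 258)]
lip profile u=110,12
[... 407 characters left out ...]
, (194, -10, 170, 259), (197, -15, 168, 259), (200, -19, 166, 259), (203, -23, 165, 259), (206, -28, 163, 259), (209, -31, 161, 259), (212, -33, 161, 258), (215, -32, 161, 256), (218, -32, 161, 254), (221, -35, 160, 254), (224, -36, 160, 253), (227, -38, 159, 252), (230, -37, 160, 249), (233, -38, 160, 248), (236, 8, 185, 219)]
[(188, 1, 165, 259), (191, -4, 163, 259), (194, -10, 161, 259), (197, -16, 158, 260), (200, -19, 157, 259), (203, -23, 156, 259), (206, -28, 154, 260), (209, -31, 153, 259), (212, -33, 152, 258), (215, -33, 152, 256), (218, -34, 152, 255), (221, -36, 152, 254), (224, -37, 151, 253), (227, -37, 152, 251), (230, -37, 152, 249), (233, -37, 152, 248), (236, 55, 196, 191)]
```

Emit:
move_arm --pt "4 0 -0.4 0 0 0" --pt "4 0 -0.4 0 0 0" --pt "2.5 0 -0.3 0 0 0" --pt "0 0 0 0 0 0"

```text
t: 11.82
ee_pos: [610.1, 118.5, 239.0]
orientation: [2.286, -0.09, 2.068]
ft_force: [-0.4, -0.4, -0.5]
width: 0.5
```

```bash
python3 st.py 17 1; python3 - <<'E'
from path import *
from h import *
w=load('wrist17'); cv2.imwrite('pics/ix17.png',cv2.resize(w['frame'][160:250,20:150,::-1],None,fx=6,fy=6,interpolation=cv2.INTER_CUBIC))
E
```

```text
11.9667 [610.2 118.5 238.6] [ 0.46  0.64  2.4   3.69  1.39 -1.62] [ 0.1 -0.3 -1. ]
rot err to GR [-0.003 -0.     0.004]
tip hood [-19.2  89.1 242.1]
hood axes in tool [[0.1, 0.003, 0.995], [0.004, -1.0, 0.003], [0.995, 0.003, -0.1]]
130 lip top 269.7 24 front z 261.0 265.0
150 lip top 269.7 24 front z 261.0 265.0
170 lip top 269.6 24 front z 262.0 265.0
330 lip top 269.6 24 front z 262.0 265.0
370 lip top 269.7 25 front z 262.0 265.0
```

View pics/ix17.png

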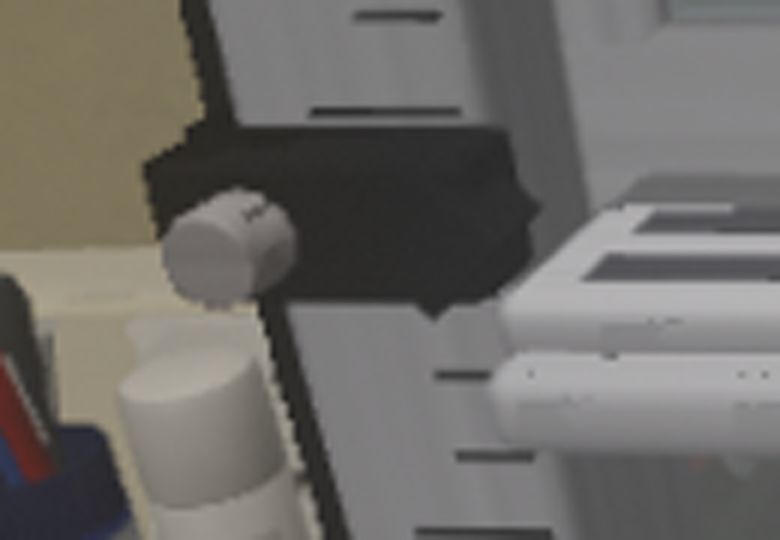

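```bash
python3 - <<'E'
from path import *
from h import *
w=load('wrist17'); n=H.apply([1,0,0]); s=load('side17'); t=load('top17')
for x in (-14,-20,-24): print('idx ray',x,H.inv().apply(plane(w,109.6,194.2,n,n@O+x)-O).round(1))
c=np.array(w['cam_to_world'])[:3,3]; print('cam hood',H.inv().apply(c-O))
# triangulate pointer from wrist13,16,17
L=[('wrist13',71.4,16),('wrist16',105.8,176.8),('wrist17',109.6,194.2)]
A=np.zeros((3,3));b=np.zeros(3)
for g,u,v in L:
    o,d=ray(load(g),u,v); d/=np.linalg.norm(d); M=np.eye(3)-np.outer(d,d); A+=M;b+=M@o
p=np.linalg.solve(A,b); print('tri',H.inv().apply(p-O).round(1))
for g,u,v in L:
    o,d=ray(load(g),u,v); d/=np.linalg.norm(d); print(g,((np.eye(3)-np.outer(d,d))@(p-o)).round(1))
cv2.imwrite('pics/sx17.png',np.hstack([cv2.resize(s['frame'][115:190,235:310,::-1],(390,390),interpolation=cv2.INTER_CUBIC),cv2.resize(t['frame'][130:190,165:225,::-1],(390,390),interpolation=cv2.INTER_CUBIC)]))
# lip top row at x=-20 : pixels whose hood x near -20 close to left end
for u in (113,116,120,124): 
    a=[(v,H.inv().apply(pt(w,u,v)-O)) for v in range(185,235)]
    print(u,[(v,q.round(1).tolist()) for v,q in a if abs(q[0]+20)<3])
E
```

```text
idx ray -14 [-14.  177.8 271.4]
idx ray -20 [-20.  174.5 273.9]
idx ray -24 [-24.  172.2 275.5]
cam hood [-171.43050346   89.30517136  336.14763346]
tri [-12.2 178.8 270.9]
wrist13 [-0.   0.1  0. ]
wrist16 [-0.  -0.1 -0.2]
wrist17 [0.1 0.  0.2]
113 [(201, [-19.5, 173.5, 269.3]), (202, [-22.5, 172.0, 270.0])]
116 [(199, [-17.9, 172.3, 269.9]), (200, [-19.6, 171.5, 270.0]), (201, [-21.2, 170.7, 270.1]), (202, [-21.3, 170.8, 269.5])]
120 [(199, [-18.3, 169.6, 270.1]), (200, [-18.8, 169.5, 269.7]), (201, [-20.6, 168.7, 269.9]), (202, [-21.6, 168.2, 269.7])]
124 [(199, [-18.0, 167.3, 270.0]), (200, [-20.0, 166.5, 270.2]), (201, [-21.0, 166.1, 270.0]), (202, [-21.7, 165.8, 269.7]), (203, [-22.6, 165.5, 269.5])]
```

View pics/sx17.png

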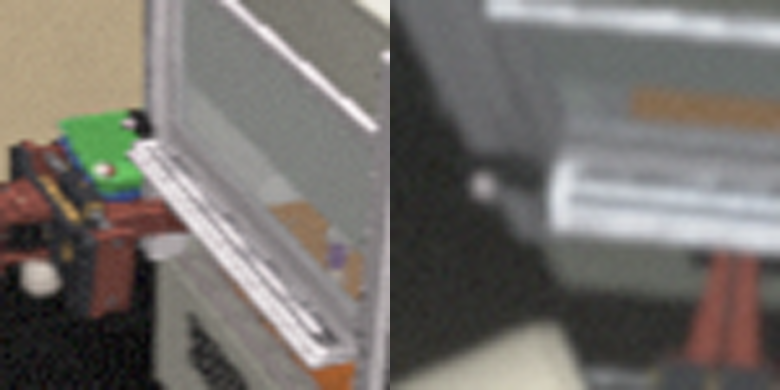

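Emit:
move_arm --pt "-3 0 0.3 0 0 0" --pt "-5 0 0.5 0 0 0" --pt "-8 0 0.8 0 0 0" --pt "-4 0 0 0 0 0" --pt "0 0 0 0 0 0"

```text
t: 12.38
ee_pos: [609.9, 118.6, 217.2]
orientation: [2.285, -0.091, 2.07]
ft_force: [0.2, -0.4, -0.4]
width: 0.7
```

```bash
python3 st.py 18
```

```text
12.4333 [609.9 118.6 217.4] [ 0.46  0.71  2.4   3.69  1.45 -1.59] [ 0.6  0.7 -0. ]
rot err to GR [-0.003 -0.002  0.003]
tip hood [-19.4  89.2 220.8]
hood axes in tool [[0.098, 0.003, 0.995], [0.003, -1.0, 0.003], [0.995, 0.003, -0.098]]
130 lip top 269.4 21 front z 258.0 265.0
150 lip top 269.4 19 front z 257.0 266.0
170 lip top 269.4 20 front z 257.0 265.0
330 lip top 269.6 21 front z 258.0 265.0
370 lip top 269.3 21 front z 257.0 264.0
```

Emit:
move_arm --pt "-2 0 -14 0 0 0" --pt "-2 0 -14 0 0 0" --pt "-2 0 -14 0 0 0" --pt "-2 0 -10 0 0 0" --pt "0 0 0 0 0 0"

```text
t: 12.85
ee_pos: [556.5, 122.4, 214.9]
orientation: [2.282, -0.093, 2.072]
ft_force: [-0.3, -0.5, -0.3]
width: 0.5
```

```bash
python3 st.py 19 1; python3 - <<'E'
from path import *
from h import *
w=load('wrist19'); cv2.imwrite('pics/w19.png',np.hstack([w['frame'][:,:,::-1][:300,:380],cv2.resize(load('side19')['frame'][170:290,230:360,::-1],(380,300),interpolation=cv2.INTER_CUBIC)]))
E
```

```text
13.0 [558.3 122.7 215.5] [ 0.56  0.75  2.48  3.79  1.55 -1.52] [ 0.2 -0.6 -0.3]
rot err to GR [-0.001 -0.006  0.001]
tip hood [-71.3  88.9 218.8]
hood axes in tool [[0.094, 0.001, 0.996], [0.001, -1.0, 0.001], [0.996, 0.001, -0.094]]
130 lip top 272.2 21 front z None None
150 lip top 269.2 12 front z 256.0 267.0
170 lip top 269.0 14 front z 256.0 264.0
330 lip top 268.8 14 front z 257.0 265.0
370 lip top 269.6 13 front z 256.0 265.0
```

View pics/w19.png

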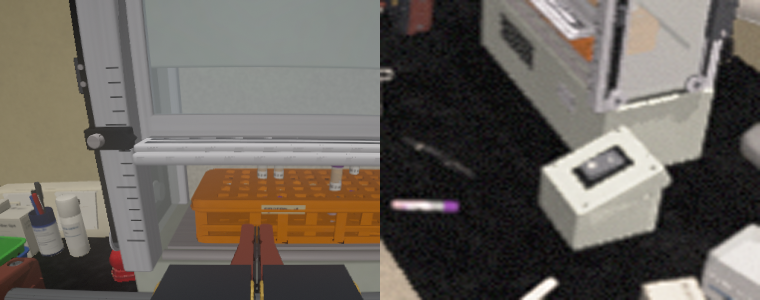

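View pics/top19.png

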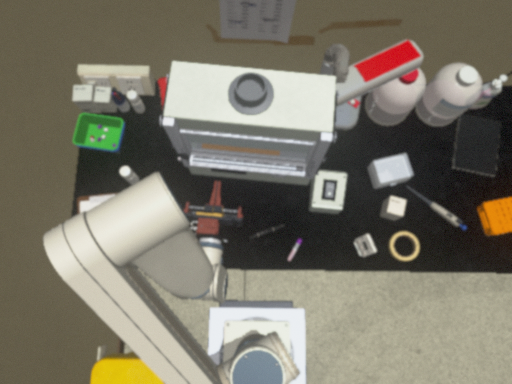

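```bash
python3 - <<'E'
from path import *
from h import *
w=load('wrist19'); cv2.imwrite('pics/ix19.png',cv2.resize(w['frame'][110:180,70:170,::-1],None,fx=8,fy=8,interpolation=cv2.INTER_CUBIC))
c=np.array(w['cam_to_world'])[:3,3]; print('cam hood',H.inv().apply(c-O))
E
```

```text
cam hood [-225.59599581   88.90309024  311.43703289]
```

View pics/ix19.png

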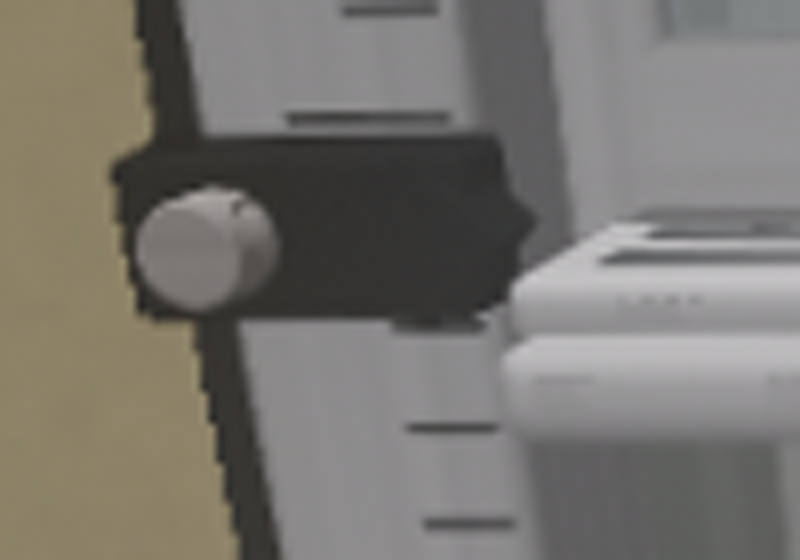

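```bash
python3 - <<'E'
from path import *
from h import *
L=[('wrist13',71.4,16),('wrist16',105.8,176.8),('wrist17',109.6,194.2),('wrist19',70+537/8-.44,110+221/8-.44)]
A=np.zeros((3,3));b=np.zeros(3)
for g,u,v in L:
    o,d=ray(load(g),u,v); d/=np.linalg.norm(d); M=np.eye(3)-np.outer(d,d); A+=M;b+=M@o
p=np.linalg.solve(A,b); print('tri',H.inv().apply(p-O).round(1))
w=load('wrist19');n=H.apply([1,0,0])
for x in(-12,-20): print(x,H.inv().apply(plane(w,L[3][1],L[3][2],n,n@O+x)-O).round(1))
# lip left edge in same image: back-left corner of flat top at x~0?, front-top edge
for c,r in((620,223),(515,290)):
    u,v=70+c/8-.44,110+r/8-.44; print([H.inv().apply(plane(w,u,v,n,n@O+x)-O).round(1).tolist() for x in (0,-5,-33)])
E
```

```text
tri [-12.2 178.8 270.9]
-12 [-12.  178.8 270.8]
-20 [-20.  175.5 272.3]
[[-0.0, 175.5, 268.2], [-5.0, 173.6, 269.2], [-33.0, 162.8, 274.6]]
[[-0.0, 187.2, 261.6], [-5.0, 185.0, 262.7], [-33.0, 172.8, 268.9]]
```

```bash
python3 -c "
from workcell import ctrl
print(ctrl.close_job())"
```

```text
the job is handed in; nothing more can be done
None
```

I switched the fan on with the sash still down, pushed the sash up from beneath its lip without gripping it, and backed the arm away before handing in. The simulated clock stood at 13 s; no verdict was reported.

**Checks before hand-in:**
- **Rocker:** depth readings taken right after the press show it flipped to on, with its far end about 7 mm proud and its near end about 15 mm, where it started the other way round. At the end I only glanced at it in the side camera.
- **Sash level:** the lip top measured about 269.3 mm above the desk. Four wrist views put the index point at 270.9 mm, so the lip is about 1.5 mm low against the 8 mm allowed. It dropped by no more than about 0.5 mm after the finger left.
- **Clearance:** the fingers are about 30 mm in front of the lip and the wrist force reads about zero.
- **Desk items:** nothing in the last pictures looked moved, but I did not measure each item, and the arm hid some of those at the left from the top camera.

**What disagreed:**
- **Fingertip position:** the shut fingertips were about 35 mm behind the reported TCP, so my first press stopped short of the rocker. I allowed for this from then on.
- **Starting height:** the lip top measured about 190 mm with the sash "down", not 172 mm. The sash therefore seems to have started about 18 mm up, still below the 35 mm limit for the fan step.
- **Index height:** single-view estimates of the index ranged from 269 to about 274 mm. I used the four-view figure, which agrees with the middle of the black index body at about 271 mm.

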